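Clamp a mallet head in the bench vise

TASK

Clamp the wooden mallet head in the bench vise so its mortise can be cleaned out: set it gently down on the two parallels, mortise up, in the middle of the jaws' length, and push it back flat against the fixed jaw while the sliding jaw is still wide open. Then slide the sliding jaw up tight against it, and last swing the lock lever round to its stop. Let go of everything, don't drop the head, and leave the offcut, the sander and the glue bottle where they are.

Things in the scene. Friction and masses are not known exactly. Their poses are not given: they have to be found in the camera images.
- vise: Grey iron bench vise, fixed. Origin on the bench top; z up, x along the jaw travel to the fixed jaw (roughly away from the robot), y along the jaws to the left. In this frame (mm): bed x -150 to 120, y +-65, top z 30; fixed jaw x 70 (clamping face) to 100, y +-60, top z 75; steel parallels 10 wide at x 31-41 and 55-65, y +-55, tops z 45; sliding jaw between fixed jaw and robot.
- fixed_face (a point): Middle of the fixed jaw's clamping face, 52.5 mm above the bench; axes as the vise's (x points into the jaw).
- seat (a point): Point level with the parallels' tops (45 mm above the bench), at mid-length of the jaws (vise y = 0), 23 mm in front of the fixed jaw's face (vise x = 47): where the middle of the head's underside belongs. Axes as the vise's.
- jaw (a joint): Travel of the sliding jaw in m: 0 fully open (face 110 mm from the fixed jaw's), growing as it closes; 0.064 when it just touches the 46 mm head lying against the fixed jaw; limit 0.1. It slides freely along the vise's x with about 4 N of friction and stays where it is left.
- jaw_face (a point): Middle of the sliding jaw's clamping face, 52.5 mm above the bench; axes as the vise's. At joint value 0 it is at vise x = -40 mm. The jaw is 50 mm thick behind this face (towards the robot), 120 mm long, its top 75 mm above the bench.
- jaw_knob (a point): Upright round steel post on top of the sliding jaw for pushing it by hand: 24 mm in diameter, 50 mm tall (75 to 125 mm above the bench), 33 mm behind the jaw's clamping face. This point is on its axis, 100 mm above the bench, 25 mm above the jaw's top.
- lock_lever (a joint): Angle of the lock lever in rad, about a vertical axis: 0 unlocked (the lever sticks straight out to the vise's left, +y), growing anticlockwise seen from above as it swings towards the robot (-x of the vise); locked at its stop, 1.4. Anything past 1.2 is locked. Friction about 0.08 N m (1 N at the post); stays where it is left.
- lever_post (a point): Upright round steel post at the lever's free end, 80 mm from the pivot: 20 mm in diameter, from 33 to 88 mm above the bench. This point is on its axis, 68 mm above the bench. Position in the vise frame at joint value q: x = -20 - 80 sin q, y = 85 + 80 cos q (mm).
- head_centre (a point): Centre (half-way up) of the mallet head: a pale wooden block 110 mm long (its y), 46 mm thick (its x), 75 mm tall, about 0.3 kg, with a 30 x 20 mm rectangular mortise right through from top to bottom. Standing on the bench with the mortise upwards; either thick face may go to the fixed jaw. This point is 37.5 mm above its underside; it falls in the mortise.
- mallet_head: The same mallet head; origin at the centre of its underside.
- offcut: Flat dark wooden offcut, 60 x 130 x 20 mm, lying on the bench: leave alone. Origin at the centre of its underside.
- sander: Black hand-held disc sander, 125 mm across, 100 mm tall with a stub handle to 115 mm from its axis: leave alone. Origin at the centre of its underside.
- glue: White glue bottle, 60 mm in diameter, 130 mm tall: leave alone. Origin at the centre of its underside.
There are look-alikes about, which are no part of the job. What is shaped like the mallet_head but purple or turquoise is not meant.

How it is judged (in metres and radians):
On the way, in this order (a step that is already met when the one before it is completed fails the run):
1. the head stands on both parallels, mid-jaw, flat against the fixed jaw (gap under 2.5 mm), the sliding jaw still at least 10 mm off it and the lever unlocked (x of head_centre in the frame of fixed_face above -0.0255 m and y of head_centre in the frame of seat between -0.015 and 0.015 m and z of head_centre in the frame of seat between 0.034 and 0.0395 m and angle between head_centre's own z axis and vertical below 0.04 rad and angle between the y axis of head_centre and the y axis of fixed_face, either way round below 0.04 rad and x of head_centre in the frame of jaw_face above 0.033 m and value of joint lock_lever below 0.8 rad), for 0.2 s.
2. the sliding jaw is closed on the head (gap under 2.5 mm), the head still seated, the lever still unlocked (x of head_centre in the frame of fixed_face above -0.0255 m and y of head_centre in the frame of seat between -0.015 and 0.015 m and z of head_centre in the frame of seat between 0.034 and 0.0395 m and angle between head_centre's own z axis and vertical below 0.04 rad and angle between the y axis of head_centre and the y axis of fixed_face, either way round below 0.04 rad and x of head_centre in the frame of jaw_face below 0.0255 m and value of joint lock_lever below 0.8 rad), for 0.2 s.
3. the lock lever is swung past 1.2 rad with the head clamped (x of head_centre in the frame of fixed_face above -0.0255 m and y of head_centre in the frame of seat between -0.015 and 0.015 m and z of head_centre in the frame of seat between 0.034 and 0.0395 m and angle between head_centre's own z axis and vertical below 0.04 rad and angle between the y axis of head_centre and the y axis of fixed_face, either way round below 0.04 rad and x of head_centre in the frame of jaw_face below 0.0255 m and value of joint lock_lever above 1.2 rad), for 0.2 s.
At the end, for the whole second after the job is handed in: The head stands upright and square to the jaws (0.04 rad) on the parallels (height within 2 mm), within 15 mm of the jaws' middle, under 2.5 mm from the fixed jaw and from the sliding jaw, which presses on it (over 0.5 N), at rest; the lock lever is past 1.2 rad (all of step 3 and linear speed of mallet_head below 0.01 m/s and velocity of joint jaw below 0.005 m/s and contact force between mallet_head and jaw above 0.5 N); the robot touches nothing.
It fails at once if the offcut is moved more than 30 mm (distance of offcut from where it was at the start of the episode above 0.03 m).
It fails at once if the sander is moved more than 30 mm (distance of sander from where it was at the start of the episode above 0.03 m).
It fails at once if the glue bottle is moved more than 30 mm (distance of glue from where it was at the start of the episode above 0.03 m).
It fails at once if the head is dropped (falls loose faster than 0.6 m/s) (linear speed of mallet_head above 0.6 m/s and contact force between the fingers and mallet_head below 0.05 N).
It fails at once if the head is tipped over (angle between head_centre's own z axis and vertical above 0.6 rad).
It also fails if it takes over 72 s, if anything falls off the work surface, if the arm or the gripper's body presses on something with over 40 N, if the wrist force passes 120 N, or if a joint passes its speed limit or range.

ROBOT

A 6-joint arm with a two-finger parallel gripper is mounted at the origin on the work surface. World frame = base frame: x ahead of the robot, y to its left, z up, the work surface at z = 0. Lengths are in m, angles in degrees, forces in N, time in s.
With the tool pointing down it reaches from about 0.3 to 0.95 m from the base axis. Payload 3.1 kg.
Tool frame: the origin (TCP) lies on the centre line of the jaws, within the pads' length; the fingertips stand 25 mm ahead of it and the grasp point (between the pads) lies 6 mm ahead of it; x points along the fingers, z is the direction in which the jaws open and shut, and the axes are right-handed (so a half turn about x gives the same grasp; the last joint's range is limited). The gripper opens to 85 mm and grips with 20 to 120 N. Pads are 22 mm wide; open, the fingers measure 114 mm over their backs; the gripper's body (76 mm by 85 mm) begins 54 mm behind the grasp point. The pads swing forward as they close: fully open they stand 13 mm farther back than shut.
Start: joints at [68.772, 17.653, 93.61, -0, 68.738, -3.994], TCP at [0.185, 0.597, 0.256] pointing down, gripper open.
Joint ranges: [-175.34, 175.34], [-45.06, 112.39], [2.9, 150.54], [-68.45, 248.45], [3.09, 151.38], [-168.51, 168.51]. Speed limits (degrees/s): [159.86, 159.86, 180, 180, 180, 180].

INTERFACE

Orientations are given as [roll, pitch, yaw] about the fixed x, y, z axes, in that order (R = Rz(yaw) Ry(pitch) Rx(roll)).
In Python, from cell import ctrl gives the robot as it stands.
- The arm moves only by the tool carry_out, never from a script. Its argument "motion" is a list of rows, each a list of 7 numbers: the finger opening in m, from 0 to 0.0854, then the shift along the tool's x, y, z in m, then the turn, a rotation vector about the tool's x, y, z in degrees. In form: [[claw, tx, ty, tz, ax, ay, az], ...]. A call has 1 to 20 rows; each row shifts and turns the pose as measured when the row begins, along the tool's axes as they then stand; what a row does not reach is not made up. A row lasts 1/8 s, in which the tool goes at most 62.5 mm and 10.7 degrees, less where a joint would pass 70% of its speed; a pose out of reach is approached as far as the arm can. A call is refused whole if a number of a shift passes 0.0625 or a number of a turn 10.7, either way. A call with a gripper value outside its range is refused whole. The fingers move at their own pace and stop on an object; "newtons" is the grip in N (left out, the last holds). Time passes only in rows, so rows that do not move let the fingers close. It gives the time, the measured TCP pose, the force and the opening at its end, in the units of the state.
- ctrl.sense(): the state, without advancing time (a new reading comes with each control period).
- ctrl.get_image(name): name is "scene" or "top" or "wrist"; returns a dict with "frame" (384x512x3 uint8, blue, green, red), "fx", "fy", "cx", "cy" (pixels), "camera_from_world" (4x4, takes a point from world to camera coordinates). Camera axes: x right, y up, looking along -z (the intrinsics and any distortion apply to the point x, -y, -z); pixel columns grow to the right and rows downward; lengths in m; the calibration is good to about 2 mm. A picture is of the moment at which its call begins. There is no depth.
- ctrl.hand_in(): hands the job in, once; it reports no verdict.
Trained networks look in the newest picture that a camera, given by its name, has taken for a name from the list of things; names that differ only in an ending like _2 or _b are one class to them, and where a whole thing is asked for, a point or a joint stands for the part that bears it (a point fixed in the world has none). Each returns a list of dicts, best first, with "score" (0 to 1); they miss things now and then, are a little off and sometimes report something else, mostly with a low value. They report only what shows in the picture. A call takes as long as a camera call. They do not tell look-alikes from the thing itself.
- ctrl.find_in(thing, camera): "position" ([x, y, z] in m, in world coordinates, good to about 4 mm: the middle of the surface that is visible of it).
- ctrl.cut_out(thing, camera): "mask" (384x512 bool, what is visible of it).
- ctrl.mark_of(thing, camera): "position" ([x, y, z] in m, in world coordinates, good to about 4 mm: a listed point, or the origin of a listed thing).
The state is a dict: "time": time; "q": joint angles; "qvel": joint speeds; "joint_efforts": joint torques, N m; "position": TCP position; "ee_rot": TCP orientation; "wrist_force": force on the tool from outside, world axes, zero at the start; "moment": the same for the moment, N m; "opening": opening from 0.0 (shut) to 1.0 (fully open).
Only numpy, scipy, OpenCV 4.12 (cv2) and the standard library are available. Lean on these libraries where they do the work, as an engineer would, in place of code of your own. Each camera call takes 0.05 s, during which the arm holds its last target.

## Working session

There is one attempt and no reset: what is moved stays moved. The work goes in short steps, Python scripts to look and compute and a tool call to move; the robot and the scene stay as the last step left them, time stands still between calls to the robot, and variables do not carry over. Pictures are saved under pics/ and viewed, and the job is handed in when it is done.

Besides the shell and the picture viewer there is one more tool, called after "Call:" by a JSON object that holds its "fn" and its "kwargs", one argument or row to a line. carry_out: Moves the arm, as the interface text tells. Its arguments: {"type":"object","properties":{"motion":{"type":"array","items":{"type":"array","items":{"type":"number"}}},"newtons":{"type":"number"}},"required":["motion"]}

```bash
mkdir -p pics; ls; cat > look.py <<'E'
import sys,cv2
from cell import ctrl
for n in sys.argv[2:]:
    im=ctrl.get_image(n); cv2.imwrite(f"pics/{sys.argv[1]}_{n}.png",im["frame"])
E
python3 look.py a scene top wrist; python3 - <<'E'
from cell import ctrl
s=ctrl.sense(); print(s)
for c in ["scene","top"]:
  for t in ["fixed_face","seat","jaw_face","jaw_knob","lever_post","head_centre","mallet_head","vise","offcut","sander","glue"]:
    try: print(c,t,[([round(float(x),3) for x in d["position"]],round(d["score"],2)) for d in ctrl.mark_of(t,c)])
    except Exception as e: print(c,t,e)
print(ctrl.sense()["time"])
E
```

```text
pics
{'time': 0.15, 'q': array([ 6.87740176e+01,  1.76950177e+01,  9.36728835e+01,  2.55785093e-03,
        6.87386338e+01, -3.99395227e+00]), 'qvel': array([ 0.10567436, -0.22128472, -0.24793904, -0.07552623,  0.06856852,
        0.05667316]), 'joint_efforts': array([-3.73322027e-04, -4.15800083e+01, -2.77145970e+01, -1.02775803e-04,
        6.05224268e-03,  6.07594743e-06]), 'position': array([0.18494913, 0.59637035, 0.25528845]), 'ee_rot': array([ 174.72517983,   89.89343835, -112.50778007]), 'wrist_force': array([-0.16675752, -0.10377254,  0.46376449]), 'moment': array([-0.01889631, -0.06175922, -0.01300509]), 'opening': 1.0028496523650567}
scene fixed_face [([0.669, 0.1, 0.049], 0.56)]
scene seat [([0.644, 0.105, 0.04], 0.87)]
scene jaw_face [([0.578, 0.099, 0.055], 0.58)]
scene jaw_knob [([0.543, 0.095, 0.103], 0.65)]
scene lever_post [([0.552, 0.258, 0.065], 0.63)]
scene head_centre [([0.609, -0.075, 0.035], 0.93), ([0.641, -0.242, 0.036], 0.92), ([0.689, -0.389, 0.042], 0.76), ([0.399, -0.128, 0.04], 0.7)]
scene mallet_head [([0.609, -0.075, -0.001], 0.94), ([0.402, -0.126, 0
[... 335 characters left out ...]
, 0.42)]
top fixed_face [([0.669, 0.104, 0.054], 0.95)]
top seat [([0.647, 0.102, 0.043], 0.72)]
top jaw_face [([0.579, 0.099, 0.053], 0.95)]
top jaw_knob [([0.538, 0.097, 0.102], 0.93)]
top lever_post [([0.547, 0.263, 0.066], 0.71), ([0.494, -0.504, -0.004], 0.34)]
top head_centre [([0.403, -0.131, 0.04], 0.88), ([0.612, -0.076, 0.036], 0.83), ([0.639, -0.242, 0.038], 0.75), ([0.693, -0.387, 0.039], 0.63)]
top mallet_head [([0.691, -0.389, -0.001], 0.86), ([0.638, -0.241, 0.001], 0.76), ([0.608, -0.074, 0.001], 0.75)]
top vise [([0.601, 0.102, -0.001], 0.81)]
top offcut [([0.481, -0.276, 0.0], 0.56)]
top sander [([0.491, 0.502, -0.003], 0.67)]
top glue [([0.499, -0.504, -0.004], 0.62)]
1.25
```

View pics/a_top.png

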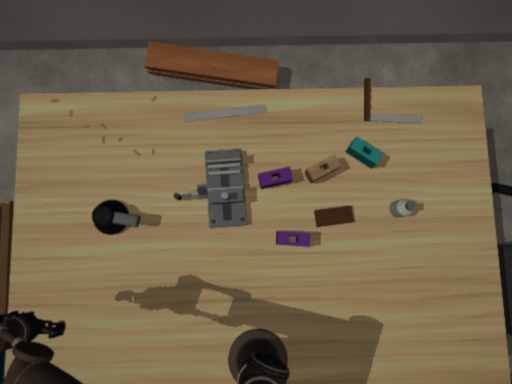

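View pics/a_scene.png

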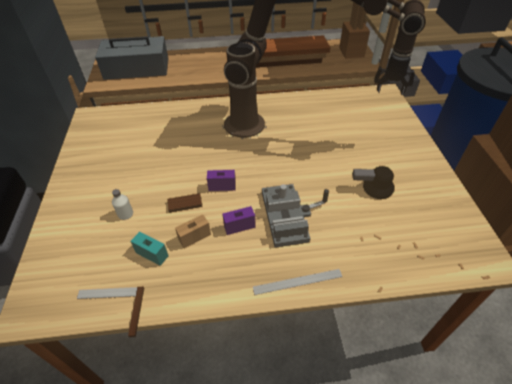

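The top view shows the tan head at about (323,169), between the purple look-alike (275,177) and the turquoise one (365,152). The vise is at (226,188), the knob at (225,196) and the lever post at (179,196). Next I'll get the yaws.

```bash
cat > h.py <<'E'
import numpy as np,cv2
from cell import ctrl
def ray(im,uv,z):
    T=np.array(im["camera_from_world"]);R=T[:3,:3];t=T[:3,3]
    c=-R.T@t; out=[]
    for u,v in np.atleast_2d(uv):
        d=R.T@np.array([(u-im["cx"])/im["fx"],-(v-im["cy"])/im["fy"],-1.])
        out.append(c+d*(z-c[2])/d[2])
    return np.array(out)
def proj(im,P):
    T=np.array(im["camera_from_world"]);p=T[:3,:3]@np.array(P)+T[:3,3]
    return np.array([im["cx"]+im["fx"]*p[0]/-p[2], im["cy"]-im["fy"]*p[1]/-p[2]])
E
python3 - <<'E'
from h import *
im=ctrl.get_image("top")
print({k:im[k] for k in("fx","fy","cx","cy")},np.round(-np.array(im["camera_from_world"])[:3,:3].T@np.array(im["camera_from_world"])[:3,3],3))
for t in ["mallet_head","vise"]:
  for c in ctrl.cut_out(t,"top"):
    m=c["mask"].astype(np.uint8)
    ct=max(cv2.findContours(m,0,2)[0],key=cv2.contourArea)
    r=cv2.minAreaRect(ct); b=cv2.boxPoints(r)
    col=im["frame"][m>0].mean(0).round()
    w=ray(im,b,0.075 if t!="vise" else .05)
    print(t,round(c["score"],2),m.sum(),col,np.round(r[0]),np.round(w[:,:2],3).tolist(),[round(float(np.degrees(np.arctan2(*(w[(i+1)%4]-w[i])[[1,0]]))),1) for i in range(4)])
f=im["frame"]
cv2.imwrite("pics/b.png",cv2.resize(f[130:240,160:400],None,fx=3.3,fy=3.3,interpolation=cv2.INTER_CUBIC))
E
```

```text
{'fx': 414.65141316410774, 'fy': 414.65141316410774, 'cx': 252.29651265761558, 'cy': 188.95197838063146} [0.38  0.02  1.461]
mallet_head 0.88 588 [79. 41. 74.] [275. 177.] [[0.627, -0.009], [0.649, -0.126], [0.59, -0.136], [0.568, -0.019]] [-79.3, -170.4, 100.7, 10.3]
mallet_head 0.76 421 [90. 40. 78.] [293. 237.] [[0.429, -0.07], [0.427, -0.183], [0.38, -0.181], [0.383, -0.068]] [-91.3, 177.7, 88.7, -1.7]
mallet_head 0.57 546 [ 57.  83. 106.] [322. 168.] [[0.631, -0.166], [0.687, -0.279], [0.639, -0.301], [0.583, -0.189]] [-63.3, -155.2, 116.5, 25.4]
vise 0.96 3178 [74. 78. 77.] [209. 189.] [[0.704, 0.289], [0.722, 0.042], [0.45, 0.023], [0.434, 0.264]] [-85.9, -176.0, 93.9, 5.3]
vise 0.58 386 [ 89.  99. 101.] [402. 207.] [[0.531, -0.462], [0.529, -0.548], [0.467, -0.544], [0.469, -0.458]] [-91.2, 175.7, 88.8, -3.8]
```

View pics/b.png

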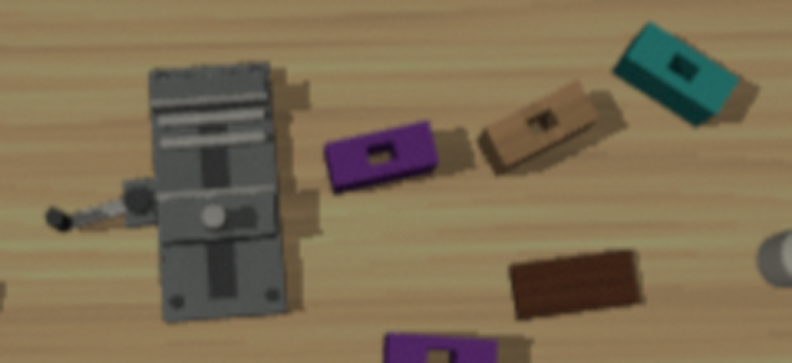

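View pics/a_wrist.png

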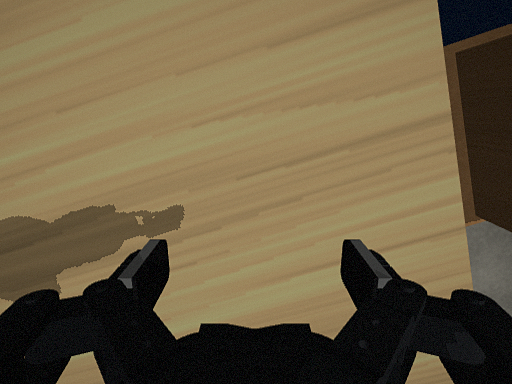

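```bash
cat >> h.py <<'E'
from scipy.spatial.transform import Rotation as Ro
def pose():
    s=ctrl.sense(); return np.array(s["position"]),Ro.from_euler("xyz",s["ee_rot"],degrees=True).as_matrix(),s
def down(yaw): # tool z horizontal along yaw (deg), x down
    z=np.array([np.cos(np.radians(yaw)),np.sin(np.radians(yaw)),0]);x=np.array([0,0,-1.])
    return np.column_stack([x,np.cross(z,x),z])
def delta(target,yaw):
    p,R,s=pose(); d=R.T@(np.array(target)-p)
    rv=np.degrees(Ro.from_matrix(R.T@down(yaw)).as_rotvec())
    n=max(np.linalg.norm(d)/.0625,np.linalg.norm(rv)/10.7)
    print("tcp",np.round(p,4),"zyaw",np.round(np.degrees(np.arctan2(R[1,2],R[0,2])),2),"tilt",np.round(R[2],4),"d",np.round(d,4),"rv",np.round(rv,2),"min rows",round(n,1),"op",round(s["opening"],3),"F",np.round(s["wrist_force"],1),"t",round(s["time"],2),"q",np.round(s["q"],0))
    return d,rv,n
E
python3 - <<'E'
from h import *
im=ctrl.get_image("wrist")
T=np.array(im["camera_from_world"]);p,R,s=pose()
c=-T[:3,:3].T@T[:3,3]
print(im["fx"],"cam in tool",np.round(R.T@(c-p),4)); print("cam axes in tool\n",np.round(R.T@T[:3,:3].T,3)); print(np.round(R,3))
delta([0.6,0.1,0.4],0)
delta([0.6,0.1,0.4],180)
E
```

```text
289.8772001576561 cam in tool [-0.1165  0.0679  0.0002]
cam axes in tool
 [[-0.     0.269 -0.963]
 [ 0.     0.963  0.269]
 [ 1.    -0.    -0.   ]]
[[ 0.    -0.955  0.296]
 [ 0.     0.296  0.955]
 [-1.     0.     0.   ]]
tcp [0.1852 0.5969 0.2563] zyaw 72.77 tilt [-1.  0.  0.] d [-0.1437 -0.5434 -0.3517] rv [72.77  0.   -0.  ] min rows 10.6 op 0.998 F [ 0.4 -0.   0.8] t 1.45 q [69. 18. 94.  0. 69. -4.]
tcp [0.1852 0.5969 0.2563] zyaw 72.77 tilt [-1.  0.  0.] d [-0.1437 -0.5434 -0.3517] rv [-107.23    0.      0.  ] min rows 10.6 op 0.998 F [ 0.4 -0.   0.8] t 1.45 q [69. 18. 94.  0. 69. -4.]
```

Call:
{"fn": "carry_out", "kwargs": {
  "motion": [
    [0.0854, -0.015, 0, 0, 10, 0, 0],
    [0.0854, -0.015, 0, 0, 10, 0, 0],
    [0.0854, -0.015, 0, 0, 10, 0, 0],
    [0.0854, -0.015, 0, 0, 10, 0, 0],
    [0.0854, -0.015, 0, 0, 10, 0, 0],
    [0.0854, -0.015, 0, 0, 10, 0, 0],
    [0.0854, -0.01, 0, 0, 10, 0, 0],
    [0.0854, 0, -0.03, 0.03, 0, 0, 0],
    [0.0854, 0, -0.03, 0.04, 0, 0, 0],
    [0.0854, 0, -0.04, 0.04, 0, 0, 0],
    [0.0854, 0, -0.04, 0.04, 0, 0, 0],
    [0.0854, 0, -0.04, 0.04, 0, 0, 0],
    [0.0854, 0, -0.04, 0.04, 0, 0, 0],
    [0.0854, 0, -0.04, 0.04, 0, 0, 0],
    [0.0854, 0, -0.04, 0.04, 0, 0, 0],
    [0.0854, 0, -0.04, 0.04, 0, 0, 0],
    [0.0854, 0, -0.04, 0.03, 0, 0, 0],
    [0.0854, 0, -0.04, 0.02, 0, 0, 0],
    [0.0854, 0, -0.04, 0, 0, 0, 0],
    [0.0854, 0, -0.02, 0, 0, 0, 0]
  ]
}}

```text
time: 3.95
position: [0.6025, 0.1074, 0.3594]
ee_rot: [40.7, 89.6, 41.4]
wrist_force: [-0.5, 0.5, -0.9]
opening: 1.0
```

```bash
python3 look.py c wrist; python3 -c "
from h import *
delta([.6,.1,.35],3)"
```

```text
tcp [0.6026 0.1056 0.3594] zyaw 0.61 tilt [-1.      0.0018  0.0048] d [ 0.0094 -0.0056 -0.0027] rv [-2.39  0.28 -0.1 ] min rows 0.2 op 0.994 F [ 0.5 -0.9 -0.4] t 4.0 q [ 6. 12. 89.  0. 79.  5.]
```

View pics/c_wrist.png

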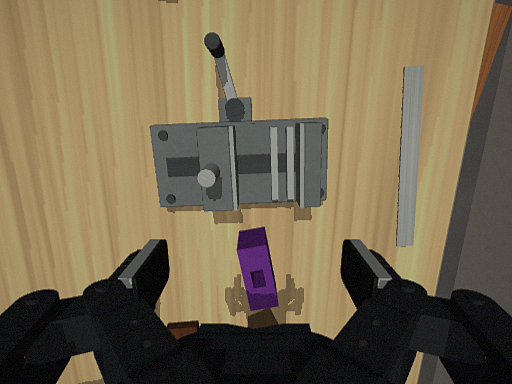

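The wrist view shows the whole vise: bed (151–328, 118–210), parallels at columns 274 and 291, fixed jaw at 301–322, knob at (207,178) and lever post at (213,42). I'll zoom in to fit its pose.

```bash
python3 - <<'E'
import cv2
f=cv2.imread("pics/c_wrist.png")
g=cv2.resize(f[105:220,145:335],None,fx=4,fy=4,interpolation=cv2.INTER_CUBIC)
cv2.imwrite("pics/c2.png",cv2.convertScaleAbs(g,alpha=1.6))
E
```

```text
(no output)
```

View pics/c2.png

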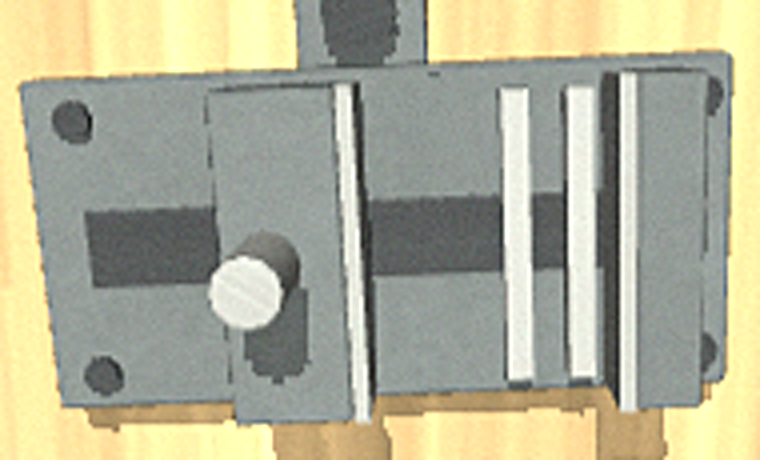

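```bash
cat > fit.py <<'E'
from h import *
from scipy.optimize import least_squares
im=ctrl.get_image("wrist")
A=[((-150,65,30),(22,85)),((120,65,30),(733,52)),((120,-65,30),(720,379)),((-150,-65,30),(63,406)),
((31,55,45),(500,88)),((41,55,45),(528,87)),((31,-55,45),(508,378)),((41,-55,45),(534,378)),
((55,55,45),(565,88)),((65,55,45),(595,87)),((55,-55,45),(570,378)),((65,-55,45),(597,378)),
((70,60,75),(620,72)),((70,-60,75),(620,411)),((100,60,75),(708,70)),((100,-60,75),(701,404))]
J=[((0,60,75),(353,85)),((0,-60,75),(370,422)),((-50,60,75),(208,92)),((-50,-60,75),(236,420))]
def W(p,v):
    c,s=np.cos(p[2]),np.sin(p[2]); v=np.array(v)/1000
    return np.array([p[0]+c*v[0]-s*v[1],p[1]+s*v[0]+c*v[1],v[2]])
def res(p):
    o=[]
    for v,uv in A: o.append(proj(im,W(p,v))-np.array(uv)/4-[145,105])
    for v,uv in J: o.append(proj(im,W(p,(v[0]+p[3]*1000,v[1],v[2])))-np.array(uv)/4-[145,105])
    return np.concatenate(o)
r=least_squares(res,[.6,.1,.05,-.02],loss="soft_l1")
p=r.x;print("vise",p[:2].round(4),"yaw",np.degrees(p[2]).round(2),"jawface x",p[3].round(4)); print(res(p).reshape(-1,2).round(1).tolist())
for n,v in dict(seat=(47,0,45),face=(70,0,52),knob=(p[3]*1000-33,0,100)).items(): print(n,W(p,v).round(4))
for d in ctrl.mark_of("lever_post","wrist")+ctrl.mark_of("seat","wrist")+ctrl.mark_of("jaw_knob","wrist"): print(d["position"],d["score"])
E
python3 fit.py
```

```text
vise [0.5985 0.0981] yaw 2.98 jawface x -0.0202
[[-2.2, -1.2], [0.7, -0.6], [1.7, 1.1], [-1.3, 1.2], [0.0, 0.3], [-0.1, 0.2], [-0.1, 0.3], [-0.1, 0.0], [0.3, -0.4], [-0.3, -0.5], [-0.1, -0.3], [-0.4, -0.6], [0.2, 0.2], [0.1, 0.2], [0.4, -0.2], [0.4, 1.1], [0.0, -0.2], [0.7, -0.1], [-0.7, -0.4], [0.0, 1.8]]
seat [0.6454 0.1005 0.045 ]
face [0.6684 0.1017 0.052 ]
knob [0.5454 0.0953 0.1   ]
[0.5469, 0.2583, 0.0688] 0.7
[0.6428, 0.1047, 0.0431] 0.74
[0.5483, 0.2599, 0.0693] 0.6
[0.545, 0.0979, 0.0988] 0.82
```

Call:
{"fn": "carry_out", "kwargs": {
  "motion": [
    [0.0854, 0.008, -0.054, -0.008, 0, 0, 0],
    [0.0854, 0.008, -0.054, -0.008, 0, 0, 0],
    [0.0854, 0.008, -0.054, -0.008, 0, 0, 0],
    [0.0854, 0.008, -0.054, -0.008, 0, 0, 0],
    [0.0854, 0, 0, 0, -9, 0, 0],
    [0.0854, 0, 0, 0, -9, 0, 0],
    [0.0854, 0, 0, 0, -9, 0, 0],
    [0.0854, 0, 0, 0, -2, 0, 0]
  ]
}}

```text
time: 5.2
position: [0.5767, -0.0965, 0.3263]
ee_rot: [13.6, 89.1, 45.6]
wrist_force: [0.1, 1.2, 0.6]
opening: 1.001
```

```bash
python3 look.py d wrist; python3 - <<'E'
import cv2
f=cv2.imread("pics/d_wrist.png")
cv2.imwrite("pics/d2.png",cv2.convertScaleAbs(cv2.resize(f,(800,600),interpolation=cv2.INTER_CUBIC),alpha=1.3))
from h import *
delta([.635,-.237,.2],27)
E
```

```text
tcp [ 0.5768 -0.0963  0.3264] zyaw 31.99 tilt [-0.9999  0.0038  0.0153] d [ 0.1254 -0.1506 -0.0271] rv [ 4.99  0.86 -0.26] min rows 3.2 op 0.999 F [ 0.2 -0.2 -0.5] t 5.25 q [-14.  10.  95.   1.  75. -46.]
```

View pics/d2.png

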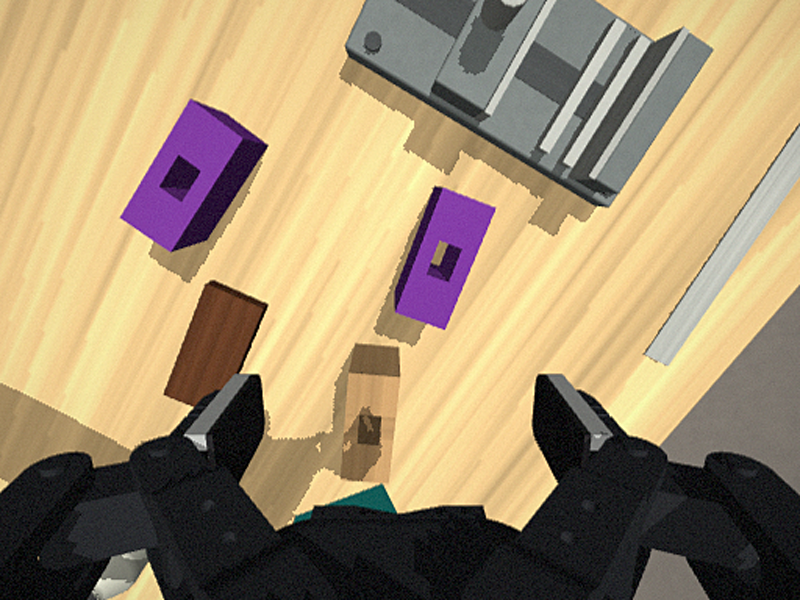

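Here the tan head's top face has corners near (350,374), (399,377), (393,482) and (342,478) in the 800-px view, with the purple look-alike well clear above it.

```bash
python3 - <<'E'
from h import *
import json
im=ctrl.get_image("wrist")
uv=np.array([(350,374),(399,377),(393,482),(342,478)])/1.5625
w=ray(im,uv,.075);print(w.round(4))
print([np.linalg.norm(w[(i+1)%4]-w[i]).round(4) for i in range(4)],w.mean(0))
for a,b in((2,1),(3,0)): d=w[b]-w[a];print(np.degrees(np.arctan2(-d[0],d[1])))
for a,b in((0,1),(3,2)): d=w[b]-w[a];print(np.degrees(np.arctan2(d[1],d[0])))
# purple neighbours / clearance
f=im["frame"];hsv=cv2.cvtColor(f,cv2.COLOR_BGR2HSV)
for d in ctrl.mark_of("head_centre","wrist"): print(np.round(d["position"],4),d["score"])
E
```

```text
[[ 0.597  -0.1998  0.075 ]
 [ 0.6353 -0.1796  0.075 ]
 [ 0.6877 -0.274   0.075 ]
 [ 0.6443 -0.2953  0.075 ]]
[np.float64(0.0432), np.float64(0.108), np.float64(0.0483), np.float64(0.1066)] [ 0.64107367 -0.23715924  0.075     ]
29.038521351692516
26.366446426110986
27.786324614531384
26.1082549239526
[ 0.6082 -0.0725  0.0336] 0.96
[ 0.6421 -0.2357  0.0397] 0.95
[ 0.3977 -0.1268  0.0366] 0.89
[0.6425 0.1025 0.0436] 0.27
```

```bash
python3 -c "
from h import *
delta([.641,-.238,.16],27.3)"
```

```text
tcp [ 0.5767 -0.0968  0.3263] zyaw 31.8 tilt [-0.9999  0.0035  0.0149] d [ 0.1655 -0.1545 -0.0222] rv [ 4.5   0.84 -0.23] min rows 3.6 op 0.999 F [ 0.6 -0.4 -0.1] t 5.35 q [-14.  10.  95.   1.  75. -46.]
```

Call:
{"fn": "carry_out", "kwargs": {
  "motion": [
    [0.0854, 0, 0, 0, 4.5, 0.8, -0.2],
    [0.0854, 0.03, -0.04, -0.003, 0, 0, 0],
    [0.0854, 0.035, -0.04, -0.003, 0, 0, 0],
    [0.0854, 0.035, -0.04, -0.003, 0, 0, 0],
    [0.0854, 0.035, -0.035, -0.003, 0, 0, 0],
    [0.0854, 0.02, 0, 0, 0, 0, 0]
  ]
}}

```text
time: 6.1
position: [0.6451, -0.2381, 0.1722]
ee_rot: [-30.9, 89.3, -3.5]
wrist_force: [-0.2, -0.2, 1.1]
opening: 0.999
```

```bash
python3 look.py e wrist; python3 -c "
from h import *
delta([.641,-.238,.064],27.3)"
```

```text
tcp [ 0.6432 -0.2361  0.1693] zyaw 27.48 tilt [-1.     -0.0015  0.0074] d [ 0.1053 -0.0005 -0.0036] rv [0.18 0.42 0.09] min rows 1.7 op 1.002 F [-1.2  1.  -1.9] t 6.15 q [-24.  29.  89.   0.  62. -52.]
```

View pics/e_wrist.png

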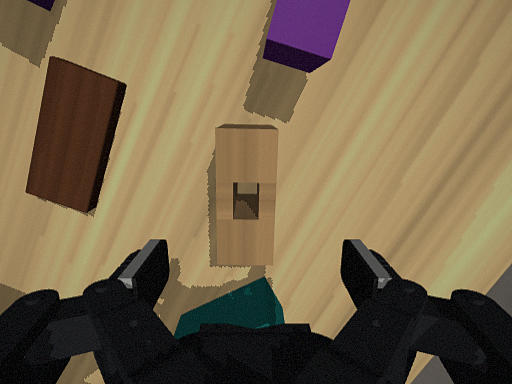

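The head stands square between the fingers, with its top at about (216–277, 129) to (211–273, 265). I'll refine its centre.

```bash
python3 - <<'E'
from h import *
im=ctrl.get_image("wrist")
cv2.imwrite("pics/e3.png",cv2.convertScaleAbs(cv2.resize(im["frame"][115:280,190:300],None,fx=3.6,fy=3.6,interpolation=cv2.INTER_CUBIC),alpha=1.4))
w=ray(im,[(216,129),(277,129),(273,265),(212,265)],.075);print(w.round(4),w.mean(0).round(4))
for a,b in((2,1),(3,0)): d=w[b]-w[a];print(np.degrees(np.arctan2(-d[0],d[1])),np.linalg.norm(d))
for d in ctrl.mark_of("head_centre","wrist"): print(np.round(d["position"],4),d["score"])
E
```

```text
[[ 0.5936 -0.1977  0.075 ]
 [ 0.632  -0.1777  0.075 ]
 [ 0.681  -0.2739  0.075 ]
 [ 0.637  -0.2965  0.075 ]] [ 0.6359 -0.2365  0.075 ]
26.976365107379653 0.10789828532322422
23.72754432205208 0.10791930273755057
[ 0.6422 -0.2399  0.0386] 0.88
```

View pics/e3.png

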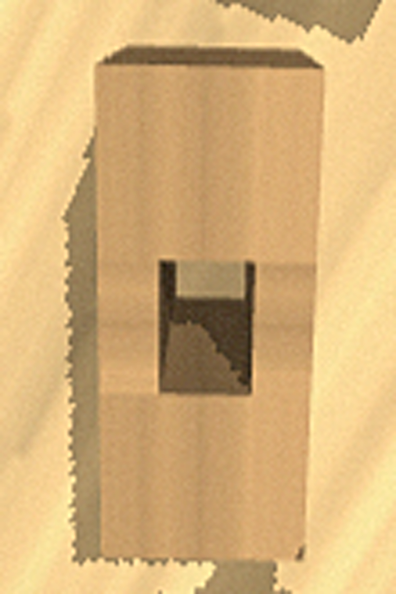

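```bash
python3 - <<'E'
from h import *
im=ctrl.get_image("wrist")
w=ray(im,np.array([(95,65),(325,67),(303,560),(101,558)])/3.6+[190,115],.075);print(w.round(4),w.mean(0).round(4))
for a,b in((2,1),(3,0)): d=w[b]-w[a];print(np.degrees(np.arctan2(-d[0],d[1])),np.linalg.norm(d))
for a,b in((0,1),(3,2)): d=w[b]-w[a];print(np.linalg.norm(d))
c=w.mean(0); delta([c[0],c[1],.064],26.5)
E
```

```text
[[ 0.5958 -0.2     0.075 ]
 [ 0.6371 -0.1789  0.075 ]
 [ 0.6868 -0.2791  0.075 ]
 [ 0.6452 -0.3     0.075 ]] [ 0.6412 -0.2395  0.075 ]
26.384636888359612 0.11185361299270766
26.26100951307344 0.111490812154329
0.04636461788071615
0.04660223168624624
tcp [ 0.6451 -0.2356  0.175 ] zyaw 27.61 tilt [-0.9999 -0.0066  0.0113] d [ 0.1109 -0.001  -0.0065] rv [1.11 0.65 0.37] min rows 1.8 op 1.007 F [-0.1  0.8  0.9] t 6.3 q [-24.  28.  89.   0.  62. -52.]
```

```bash
python3 - <<'E'
from h import *
for i in range(6):
    ctrl.get_image("wrist"); s=ctrl.sense(); print(np.round(s["position"],4),np.round(s["ee_rot"],2),np.round(s["q"],2),np.round(s["qvel"],1))
E
```

```text
[ 0.6457 -0.2358  0.1762] [-33.7   89.13  -6.07] [-23.8   28.3   88.52   0.3   62.35 -51.57] [ 0.  -1.1 -0.8 -0.  -0.3 -0.1]
[ 0.6461 -0.2361  0.1769] [-35.55  89.06  -7.92] [-23.81  28.26  88.49   0.29  62.34 -51.57] [-0.1 -0.6 -0.4 -0.1 -0.1 -0.1]
[ 0.6462 -0.2363  0.1772] [-36.33  89.02  -8.7 ] [-23.82  28.24  88.48   0.29  62.33 -51.58] [-0.2 -0.1 -0.1 -0.1 -0.1 -0.1]
[ 0.6462 -0.2364  0.1772] [-36.35  89.02  -8.73] [-23.83  28.24  88.49   0.29  62.33 -51.58] [-0.3  0.2  0.2 -0.1 -0.  -0.1]
[ 0.646  -0.2365  0.1769] [-36.13  89.05  -8.52] [-23.84  28.26  88.49   0.28  62.33 -51.58] [-0.2  0.3  0.2  0.1 -0.1 -0. ]
[ 0.6458 -0.2366  0.1766] [-35.87  89.08  -8.27] [-23.85  28.28  88.51   0.28  62.33 -51.58] [-0.2  0.4  0.2 -0.  -0.2 -0.1]
```

Call:
{"fn": "carry_out", "kwargs": {
  "motion": [
    [0.0854, 0.02, -0.001, -0.006, 1, 0.8, 0.3],
    [0.0854, 0.03, 0, 0, 0, 0, 0],
    [0.0854, 0.02, 0, 0, 0, 0, 0],
    [0.0854, 0.01, 0, 0, 0, 0, 0]
  ]
}}

```text
time: 7.1
position: [0.6412, -0.2412, 0.0941]
ee_rot: [-98.5, 89.7, -72.0]
wrist_force: [0.3, 0.1, -0.2]
opening: 0.997
```

```bash
python3 look.py f wrist; python3 -c "
from h import *
delta([.6412,-.2395,.064],26.4)"
```

```text
tcp [ 0.6404 -0.2409  0.0928] zyaw 26.48 tilt [-1.     -0.0043 -0.0022] d [0.0288 0.001  0.0014] rv [ 0.08 -0.12  0.25] min rows 0.5 op 0.999 F [-0.8  0.7 -0.4] t 7.15 q [-24.  34.  91.  -0.  55. -50.]
```

View pics/f_wrist.png

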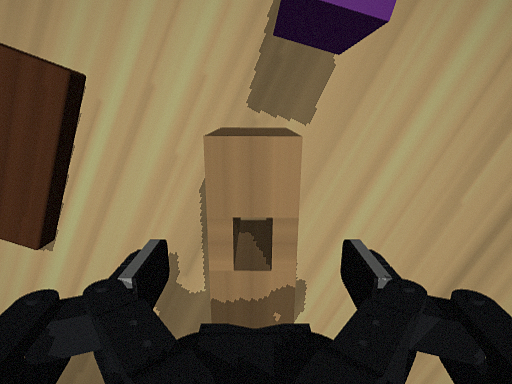

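The mortise is centred at column 253, midway between the fingers. I'll go down and close.

Call:
{"fn": "carry_out", "kwargs": {
  "motion": [
    [0.0854, 0.018, 0.001, 0.001, 0, 0, 0.2],
    [0.0854, 0.01, 0, 0, 0, 0, 0],
    [0.0854, 0.002, 0, 0, 0, 0, 0],
    [0.06, 0, 0, 0, 0, 0, 0],
    [0.05, 0, 0, 0, 0, 0, 0],
    [0.04, 0, 0, 0, 0, 0, 0],
    [0.03, 0, 0, 0, 0, 0, 0],
    [0.03, 0, 0, 0, 0, 0, 0]
  ],
  "newtons": 50
}}

```text
time: 8.15
position: [0.6423, -0.2402, 0.0624]
ee_rot: [-90.0, 89.8, -63.5]
wrist_force: [0.6, 0.1, -0.9]
opening: 0.535
```

```bash
python3 look.py g wrist; python3 -c "
from h import *
delta([.6412,-.2395,.064],26.4)"
```

```text
tcp [ 0.6423 -0.2402  0.0624] zyaw 26.46 tilt [-1.     -0.0031 -0.    ] d [-0.0016  0.0011 -0.0007] rv [ 0.06 -0.    0.18] min rows 0.0 op 0.535 F [-0.2 -1.1 -1.7] t 8.2 q [-24.  36.  91.  -0.  53. -50.]
```

View pics/g_wrist.png

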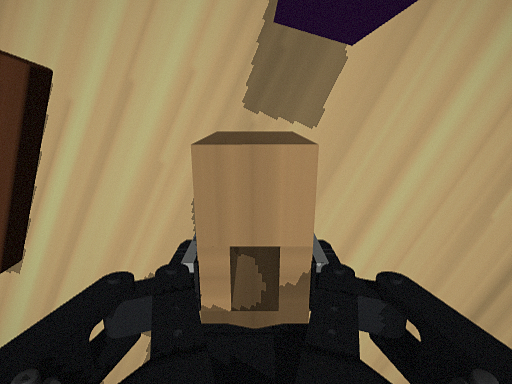

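```bash
python3 - <<'E'
from h import *
im=ctrl.get_image("wrist"); p,R,s=pose()
w=ray(im,[(230,247),(279,247),(278,311),(231,311),(192,144),(318,144)],.075)
print(((w-p)@R).round(4))
E
```

```text
[[-0.0126  0.0174 -0.0094]
 [-0.0126  0.0174  0.0099]
 [-0.0125 -0.0121  0.0101]
 [-0.0125 -0.012  -0.0096]
 [-0.0127  0.0575 -0.0219]
 [-0.0127  0.0575  0.0228]]
```

Call:
{"fn": "carry_out", "kwargs": {
  "motion": [
    [0.03, -0.01, 0, 0, 0, 0, 0],
    [0.03, -0.03, 0, 0, 0, 0, 0],
    [0.03, -0.04, 0, 0, 0, 0, 0],
    [0.03, -0.04, 0, 0, 0, 0, 0],
    [0.03, -0.02, 0, 0, 0, 0, 0]
  ]
}}

```text
time: 8.88
position: [0.6403, -0.2389, 0.2047]
ee_rot: [154.5, 89.7, -179.0]
wrist_force: [-0.5, -0.2, -2.0]
opening: 0.532
```

```bash
python3 - <<'E'
from h import *
im=ctrl.get_image("wrist"); ctrl.get_image("wrist")
cv2.imwrite("pics/h.png",im["frame"])
v=np.array([.5985,.098]);a=np.radians(3);x=np.array([np.cos(a),np.sin(a)])
t=v+.040*x; print(t)
delta([*t,.19],3)
E
```

```text
[0.63844518 0.10009344]
tcp [ 0.6409 -0.2392  0.205 ] zyaw 26.47 tilt [-1.0e+00  4.0e-04 -2.8e-03] d [0.0147 0.3048 0.149 ] rv [ 2.347e+01 -1.600e-01  1.000e-02] min rows 5.4 op 0.535 F [ 0.2  0.5 -1.7] t 8.97 q [-24.  27.  87.  -0.  66. -50.]
```

View pics/h.png

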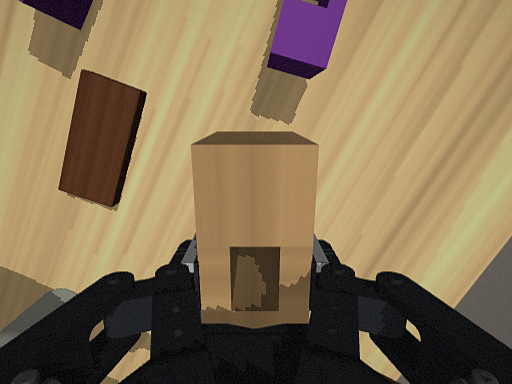

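Call:
{"fn": "carry_out", "kwargs": {
  "motion": [
    [0.03, 0, 0, 0, 6, 0, 0],
    [0.03, 0, 0, 0, 8, 0, 0],
    [0.03, 0, 0, 0, 8, 0, 0],
    [0.03, 0, 0.02, 0.001, 1.5, 0, 0],
    [0.03, 0, 0.04, 0.002, 0, 0, 0],
    [0.03, 0, 0.045, 0.002, 0, 0, 0],
    [0.03, 0, 0.045, 0.002, 0, 0, 0],
    [0.03, 0, 0.045, 0.002, 0, 0, 0],
    [0.03, 0, 0.045, 0.002, 0, 0, 0],
    [0.03, 0, 0.045, 0.002, 0, 0, 0],
    [0.03, 0, 0.03, 0.002, 0, 0, 0],
    [0.03, 0, 0.015, 0, 0, 0, 0]
  ]
}}

```text
time: 10.48
position: [0.6278, 0.1018, 0.1776]
ee_rot: [169.2, 87.4, 171.1]
wrist_force: [-0.6, 0.1, -2.0]
opening: 0.531
```

```bash
python3 - <<'E'
from h import *
for i in range(3): im=ctrl.get_image("wrist"); delta([.6385,.0975,.16],3)
cv2.imwrite("pics/i.png",im["frame"])
E
```

```text
tcp [0.6274 0.1033 0.1774] zyaw 1.93 tilt [-0.9989  0.0102 -0.0451] d [ 0.0169 -0.0063  0.0117] rv [-1.09 -2.58 -0.61] min rows 0.3 op 0.537 F [-0.9  0.8 -3.5] t 10.53 q [ 5. 25. 94.  1. 64.  3.]
tcp [0.6278 0.1015 0.1778] zyaw 1.93 tilt [-0.999   0.0087 -0.0445] d [ 0.0173 -0.0045  0.0114] rv [-1.08 -2.55 -0.52] min rows 0.3 op 0.536 F [ 0.8 -0.1 -2. ] t 10.57 q [ 5. 25. 94.  1. 64.  3.]
tcp [0.6283 0.1001 0.1784] zyaw 1.88 tilt [-0.999   0.0078 -0.0433] d [ 0.0179 -0.0031  0.0109] rv [-1.13 -2.48 -0.47] min rows 0.3 op 0.532 F [ 0.1  0.4 -1.9] t 10.62 q [ 5. 25. 94.  1. 64.  3.]
```

View pics/i.png

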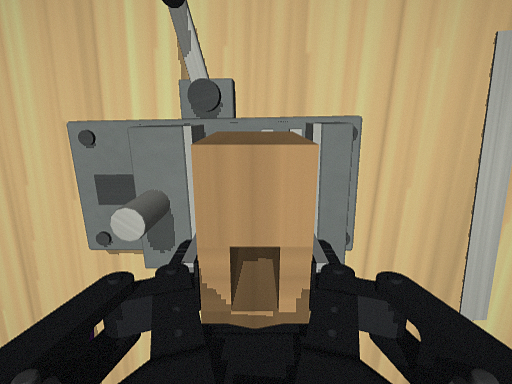

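The head is held over the vise, between the sliding jaw's face (col 190) and the fixed jaw (col 320). The tool tilted about 2.5° in the move, so I'll level it.

Call:
{"fn": "carry_out", "kwargs": {
  "motion": [
    [0.03, 0.0, -0.003, 0.009, -1.1, -2.5, -0.5],
    [0.03, 0, 0, 0, 0, 0, 0]
  ]
}}

```text
time: 10.88
position: [0.6375, 0.0942, 0.1772]
ee_rot: [-92.5, 89.9, -89.6]
wrist_force: [0.6, 0.7, -2.6]
opening: 0.535
```

```bash
cat > chk.py <<'E'
from h import *
import sys
for i in range(3): im=ctrl.get_image("wrist")
delta([float(a) for a in sys.argv[1:4]],float(sys.argv[4]))
if len(sys.argv)>5: cv2.imwrite(f"pics/{sys.argv[5]}.png",im["frame"])
E
python3 chk.py .6385 .0975 .135 3 j
```

```text
tcp [0.6375 0.0948 0.1774] zyaw 2.86 tilt [-1.0e+00 -1.9e-03 -2.0e-04] d [0.0424 0.0028 0.0011] rv [-0.14 -0.01  0.11] min rows 0.7 op 0.532 F [-0.5 -0.1 -2.4] t 11.03 q [ 5. 24. 94. -0. 61.  2.]
```

View pics/j.png

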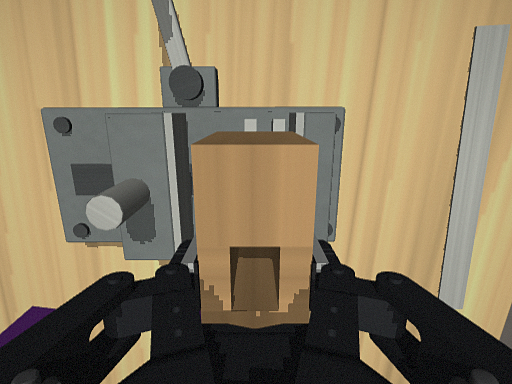

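Call:
{"fn": "carry_out", "kwargs": {
  "motion": [
    [0.03, 0.015, 0.003, 0.001, 0, 0, 0],
    [0.03, 0.02, 0, 0, 0, 0, 0],
    [0.03, 0.012, 0, 0, 0, 0, 0],
    [0.03, 0.005, 0, 0, 0, 0, 0]
  ]
}}

```text
time: 11.52
position: [0.6377, 0.0972, 0.1209]
ee_rot: [-143.5, 89.8, -140.7]
wrist_force: [-0.4, 0.4, -2.2]
opening: 0.533
```

```bash
python3 chk.py .6385 .0975 .109 3 k
```

```text
tcp [0.6384 0.0973 0.1222] zyaw 2.79 tilt [-1.0e+00 -1.8e-03 -8.0e-04] d [0.0132 0.0003 0.0001] rv [-0.21 -0.05  0.1 ] min rows 0.2 op 0.531 F [ 0.4  0.2 -2.1] t 11.68 q [ 5. 28. 96. -0. 56.  2.]
```

View pics/k.png

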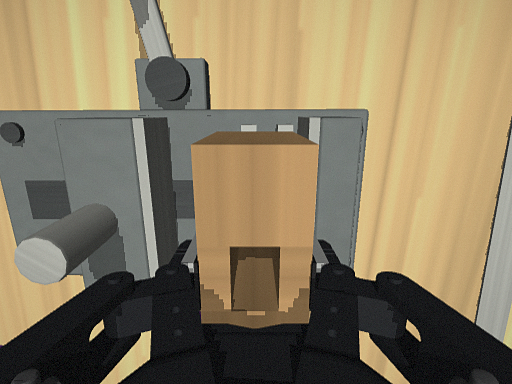

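Call:
{"fn": "carry_out", "kwargs": {
  "motion": [
    [0.03, 0.006, 0, 0, -0.2, 0, 0],
    [0.03, 0.004, 0, 0, 0, 0, 0],
    [0.03, 0.003, 0, 0, 0, 0, 0]
  ]
}}

```text
time: 12.05
position: [0.6401, 0.0975, 0.1106]
ee_rot: [-26.4, 89.8, -23.4]
wrist_force: [-0.2, 1.0, -2.6]
opening: 0.534
```

```bash
python3 chk.py .6385 .0975 .1074 3 
```

```text
tcp [0.6397 0.0974 0.1103] zyaw 3.01 tilt [-1.     -0.0017  0.0024] d [ 0.0029  0.0002 -0.0012] rv [0.01 0.14 0.1 ] min rows 0.0 op 0.532 F [-1.   0.1 -2.7] t 12.2 q [ 5. 29. 96. -0. 55.  2.]
```

Call:
{"fn": "carry_out", "kwargs": {
  "motion": [
    [0.03, 0.002, 0, 0, 0, 0.1, 0.1],
    [0.03, 0.002, 0, 0, 0, 0, 0]
  ]
}}

```text
time: 12.45
position: [0.6401, 0.0976, 0.1074]
ee_rot: [14.1, 89.9, 17.1]
wrist_force: [-3.8, 0.7, 7.7]
opening: 0.534
```

```bash
python3 chk.py .6385 .0975 .1074 3 
```

```text
tcp [0.64   0.0976 0.1074] zyaw 3.02 tilt [-1.0e+00  1.0e-04  1.3e-03] d [-0.      0.     -0.0015] rv [ 0.02  0.07 -0.01] min rows 0.0 op 0.535 F [-1.2  0.4  2.3] t 12.6 q [ 5. 29. 96.  0. 55.  2.]
```

Contact came at TCP height 0.1074, exactly as expected. Now I'll push gently toward the fixed jaw.

Call:
{"fn": "carry_out", "kwargs": {
  "motion": [
    [0.03, 0, 0, 0.003, 0, 0, 0],
    [0.03, 0, 0, 0.003, 0, 0, 0]
  ]
}}

```text
time: 12.85
position: [0.6448, 0.0977, 0.1074]
ee_rot: [-179.5, 89.9, -176.5]
wrist_force: [-8.4, -0.2, 6.2]
opening: 0.529
```

```bash
python3 chk.py .6455 .0979 .1074 3 l
```

```text
tcp [0.6448 0.0978 0.1075] zyaw 3.01 tilt [-1.     -0.     -0.0025] d [0.0001 0.0001 0.0008] rv [ 0.01 -0.14  0.  ] min rows 0.0 op 0.533 F [-5.9  0.5  3.9] t 13.0 q [ 5. 30. 95.  0. 55.  2.]
```

View pics/l.png

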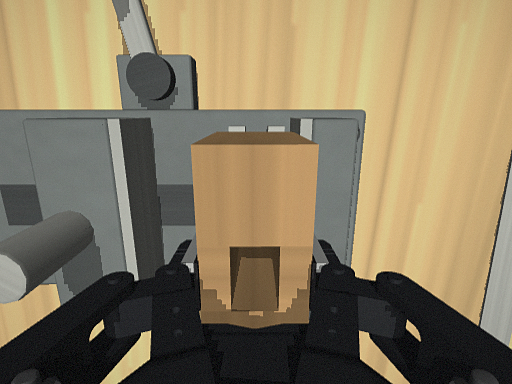

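Call:
{"fn": "carry_out", "kwargs": {
  "motion": [
    [0.03, 0, 0, 0.002, 0, -0.1, 0],
    [0.03, 0, 0, 0.002, 0, 0, 0]
  ]
}}

```text
time: 13.25
position: [0.6451, 0.0977, 0.1076]
ee_rot: [-178.2, 89.3, -175.1]
wrist_force: [-6.8, -0.3, 6.1]
opening: 0.531
```

```bash
python3 chk.py .6455 .0979 .1074 3 m
```

```text
tcp [0.6451 0.0978 0.1076] zyaw 3.02 tilt [-9.999e-01 -3.000e-04 -1.140e-02] d [0.0002 0.0001 0.0004] rv [ 0.02 -0.65  0.02] min rows 0.1 op 0.533 F [-5.9 -1.   6. ] t 13.4 q [ 5. 30. 95.  0. 56.  2.]
```

Call:
{"fn": "carry_out", "kwargs": {
  "motion": [
    [0.03, 0, 0, 0.001, 0, -0.6, 0],
    [0.05, 0, 0, 0, 0, 0, 0],
    [0.058, 0, 0, 0, 0, 0, 0],
    [0.065, 0, 0, 0, 0, 0, 0]
  ]
}}

```text
time: 13.9
position: [0.6473, 0.0978, 0.1077]
ee_rot: [-10.5, 89.9, -7.5]
wrist_force: [-0.2, 0.4, -0.7]
opening: 0.76
```

```bash
python3 chk.py .6455 .0979 .1074 3 n; python3 look.py n scene
```

```text
tcp [0.647  0.0978 0.1077] zyaw 3.01 tilt [-1.e+00 -2.e-04  5.e-04] d [ 0.0003  0.0001 -0.0014] rv [0.01 0.03 0.01] min rows 0.0 op 0.766 F [-0.3 -0.1 -0.2] t 14.05 q [ 5. 30. 95. -0. 55.  2.]
```

View pics/n.png

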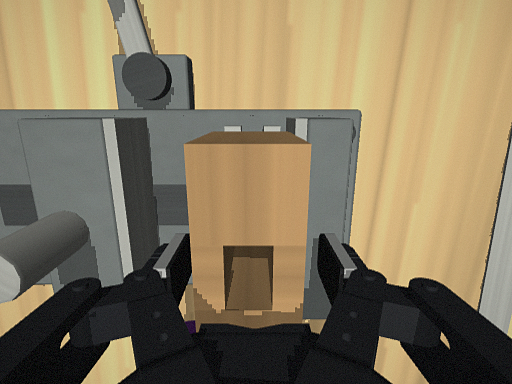

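Call:
{"fn": "carry_out", "kwargs": {
  "motion": [
    [0.068, -0.005, 0, -0.0015, 0, 0, 0],
    [0.07, -0.02, 0, 0, 0, 0, 0],
    [0.07, -0.04, 0, 0, 0, 0, 0],
    [0.07, -0.05, 0, 0, 0, 0, 0],
    [0.07, -0.03, 0.02, 0, 0, 0, 0],
    [0.07, 0, 0.03, -0.01, 0, 0, 0],
    [0.07, 0, 0.03, -0.01, 0, 0, 0]
  ]
}}

```text
time: 14.98
position: [0.6235, 0.1765, 0.2674]
ee_rot: [5.2, 89.4, 8.0]
wrist_force: [0.0, -0.2, -0.5]
opening: 0.819
```

```bash
python3 chk.py .6455 .0979 .1074 3 o; python3 - <<'E'
import cv2
f=cv2.imread("pics/o.png");cv2.imwrite("pics/o2.png",cv2.convertScaleAbs(cv2.resize(f,(800,600),interpolation=cv2.INTER_CUBIC),alpha=1.3))
E
```

```text
tcp [0.6232 0.1772 0.2668] zyaw 2.95 tilt [-9.999e-01  7.000e-04  1.040e-02] d [ 0.1595 -0.0805  0.0165] rv [-0.05  0.6  -0.04] min rows 2.9 op 0.819 F [ 1.4 -0.  -0.3] t 15.12 q [12. 19. 90. -0. 70.  9.]
```

View pics/o2.png

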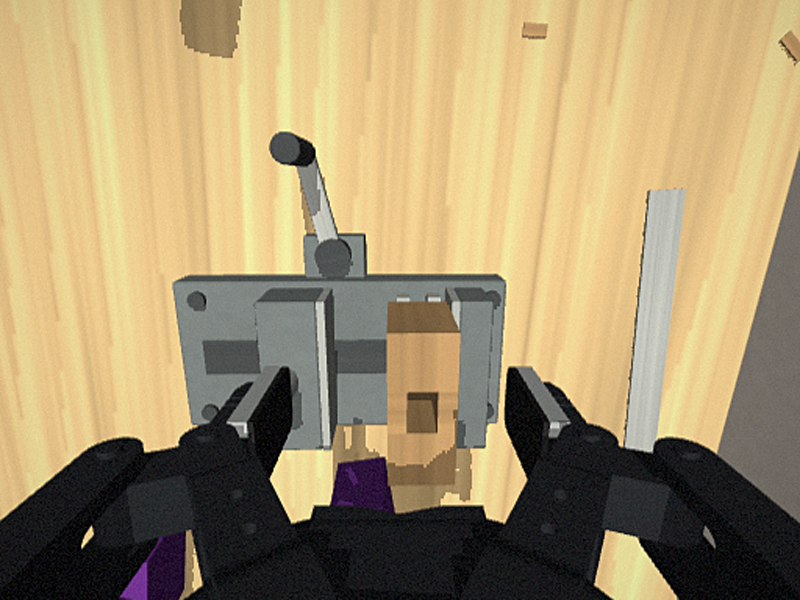

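The head stands in the vise and looks tight against the fixed jaw (head right edge about col 457, jaw strip about 450). I'll zoom to measure it.

```bash
python3 - <<'E'
import cv2
f=cv2.imread("pics/o.png")
cv2.imwrite("pics/o3.png",cv2.convertScaleAbs(cv2.resize(f[178:315,225:325],None,fx=4.3,fy=4.3,interpolation=cv2.INTER_CUBIC),alpha=1.5))
E
```

```text
(no output)
```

View pics/o3.png

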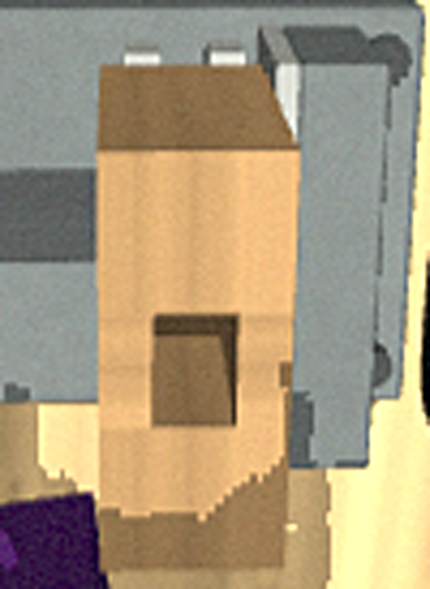

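```bash
python3 - <<'E'
from h import *
im=ctrl.get_image("wrist")
f=lambda a:np.array(a)/4.3+[225,178]
w=ray(im,f([(97,150),(300,150),(285,568),(100,568)]),.12);j=ray(im,f([(390,64),(368,466)]),.075)
e=ray(im,f([(277,62)]),.075)
v=np.array([.5985,.098]);a=np.radians(3);M=np.array([[np.cos(a),np.sin(a)],[-np.sin(a),np.cos(a)]])
for n,q in(("head",w),("jawback",j),("jaw edge",e)): print(n,((q[:,:2]-v)@M.T).round(4).tolist())
print(M@(w.mean(0)[:2]-v))
for d in ctrl.mark_of("lever_post","wrist")+ctrl.mark_of("jaw_knob","wrist")+ctrl.mark_of("head_centre","wrist")+ctrl.mark_of("seat","wrist"):print(np.round(d["position"],4),d["score"], (M@(np.array(d["position"])[:2]-v)).round(4))
E
```

```text
head [[0.024, 0.0537], [0.0694, 0.0535], [0.0697, -0.0558], [0.024, -0.0554]]
jawback [[0.0989, 0.0609], [0.0992, -0.0569]]
jaw edge [[0.0697, 0.0616]]
[ 0.04676557 -0.00104164]
[0.5477 0.2595 0.068 ] 0.86 [-0.0423  0.1639]
[0.5478 0.0978 0.101 ] 0.93 [-0.0506  0.0025]
[0.646  0.1015 0.0814] 0.9 [0.0476 0.001 ]
[ 0.3965 -0.1278  0.0391] 0.55 [-0.2135 -0.2149]
```

Step 1 geometry checks out: head at vise x 46.8, y −1 mm, square. Next I'll bring the closed fingers behind the knob.

```bash
python3 chk.py .4960 .0925 .18 3
```

```text
tcp [0.6232 0.1751 0.2641] zyaw 2.74 tilt [-1.0e+00  1.0e-04  6.6e-03] d [ 0.0832 -0.0764 -0.1316] rv [-0.26  0.38 -0.01] min rows 2.8 op 0.823 F [-0.   0.7 -0.6] t 15.53 q [12. 19. 90. -0. 70.  9.]
```

Call:
{"fn": "carry_out", "kwargs": {
  "motion": [
    [0.0, 0, -0.01, -0.02, -0.2, 0.3, 0],
    [0.0, 0, -0.02, -0.03, 0, 0, 0],
    [0.0, 0, -0.02, -0.035, 0, 0, 0],
    [0.0, 0.02, -0.02, -0.035, 0, 0, 0],
    [0.0, 0.03, -0.01, -0.015, 0, 0, 0],
    [0.0, 0.02, 0, 0, 0, 0, 0]
  ]
}}

```text
time: 16.27
position: [0.4912, 0.0838, 0.1932]
ee_rot: [-3.0, 89.6, -0.3]
wrist_force: [-0.2, -0.6, 0.5]
opening: 0.004
```

```bash
python3 chk.py .4960 .0925 .12 3 p
```

```text
tcp [0.4922 0.0845 0.1936] zyaw 2.81 tilt [-1.0e+00 -1.0e-04  5.5e-03] d [0.0736 0.0078 0.0038] rv [-0.19  0.31  0.01] min rows 1.2 op -0.0 F [ 0.9 -0.1  0.4] t 16.43 q [  5.   8. 114.  -0.  58.   2.]
```

View pics/p.png

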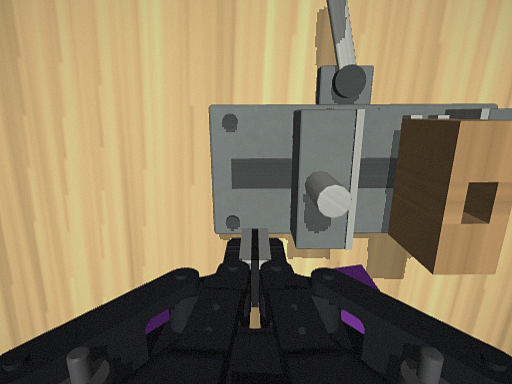

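The fingers are shut at (255,245) and the knob is at (328,190), ahead in +z. I'll lower now.

Call:
{"fn": "carry_out", "kwargs": {
  "motion": [
    [0.0, 0.03, 0.005, 0, -0.2, 0.3, 0],
    [0.0, 0.025, 0.003, 0, 0, 0, 0],
    [0.0, 0.01, 0, 0, 0, 0, 0]
  ]
}}

```text
time: 16.8
position: [0.4981, 0.0932, 0.1323]
ee_rot: [1.6, 89.4, 4.6]
wrist_force: [0.6, 0.2, 0.9]
opening: -0.0
```

```bash
python3 chk.py .5200 .0940 .12 3 q
```

```text
tcp [0.4982 0.093  0.1329] zyaw 2.99 tilt [-9.999e-01  3.000e-04  1.180e-02] d [ 0.0132 -0.0001  0.0217] rv [-0.01  0.67 -0.02] min rows 0.4 op 0.001 F [-1.  -0.1  0.6] t 16.95 q [  6.  14. 115.  -0.  51.   3.]
```

View pics/q.png

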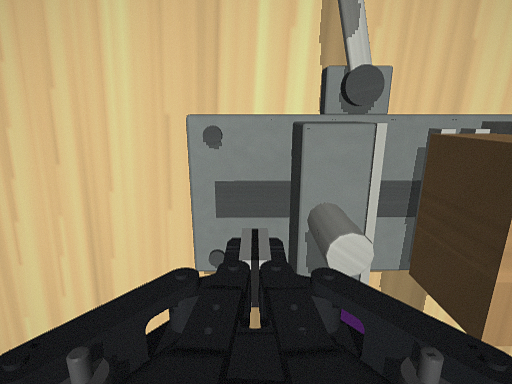

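Call:
{"fn": "carry_out", "kwargs": {
  "motion": [
    [0.0, 0.01, 0, 0, 0, 0.7, 0],
    [0.0, 0.001, 0, 0.005, 0, 0, 0],
    [0.0, 0, 0, 0.005, 0, 0, 0]
  ]
}}

```text
time: 17.32
position: [0.5108, 0.0936, 0.1237]
ee_rot: [7.9, 89.8, 10.9]
wrist_force: [0.2, -0.6, 0.5]
opening: -0.002
```

```bash
python3 chk.py .5200 .0940 .122 3 r
```

```text
tcp [0.5106 0.0936 0.1236] zyaw 2.98 tilt [-1.e+00  4.e-04  3.e-03] d [ 0.0016 -0.0001  0.0094] rv [-0.02  0.17 -0.02] min rows 0.2 op 0.0 F [ 0.1 -0.3 -0.6] t 17.48 q [  6.  16. 113.   0.  51.   3.]
```

View pics/r.png

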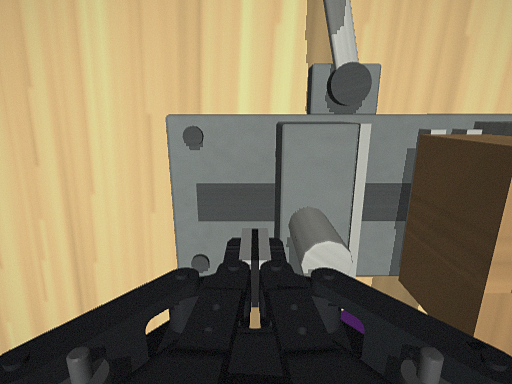

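Call:
{"fn": "carry_out", "kwargs": {
  "motion": [
    [0.0, 0, 0, 0.006, 0, 0, 0],
    [0.0, 0, 0, 0.006, 0, 0, 0],
    [0.0, 0, 0, 0.006, 0, 0, 0],
    [0.0, 0, 0, 0.006, 0, 0, 0]
  ]
}}

```text
time: 17.98
position: [0.5318, 0.0947, 0.1232]
ee_rot: [178.9, 89.6, -178.1]
wrist_force: [-3.9, -0.3, 3.1]
opening: 0.0
```

```bash
python3 chk.py .563 .096 .122 3 s
```

```text
tcp [0.5329 0.0948 0.1232] zyaw 2.99 tilt [-1.0e+00  3.0e-04 -3.5e-03] d [ 0.0011 -0.0003  0.0301] rv [-0.01 -0.2  -0.02] min rows 0.5 op 0.002 F [-2.2 -0.6  1.4] t 18.12 q [  5.  18. 110.   0.  52.   2.]
```

View pics/s.png

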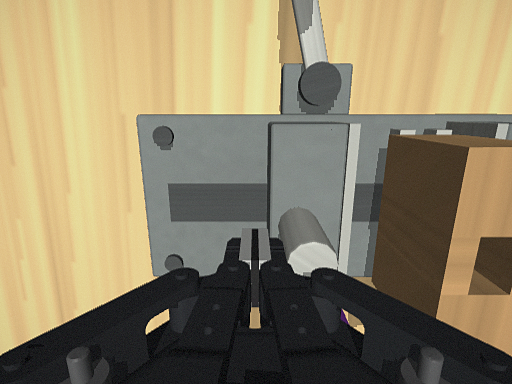

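Call:
{"fn": "carry_out", "kwargs": {
  "motion": [
    [0.0, 0, 0, 0.006, 0, 0, 0],
    [0.0, 0, 0, 0.006, 0, -0.2, 0],
    [0.0, 0, 0, 0.006, 0, 0, 0],
    [0.0, 0, 0, 0.005, 0, 0, 0]
  ]
}}

```text
time: 18.62
position: [0.5552, 0.0959, 0.1229]
ee_rot: [177.9, 89.8, -179.1]
wrist_force: [-5.0, -1.3, 3.7]
opening: 0.001
```

```bash
python3 chk.py .563 .096 .122 3 t
```

```text
tcp [0.556  0.096  0.1229] zyaw 2.99 tilt [-1.0e+00  2.0e-04 -1.5e-03] d [ 0.0009 -0.0003  0.0069] rv [-0.01 -0.09 -0.01] min rows 0.1 op -0.0 F [-1.3 -0.2  1.7] t 18.77 q [  5.  20. 107.   0.  52.   2.]
```

View pics/t.png

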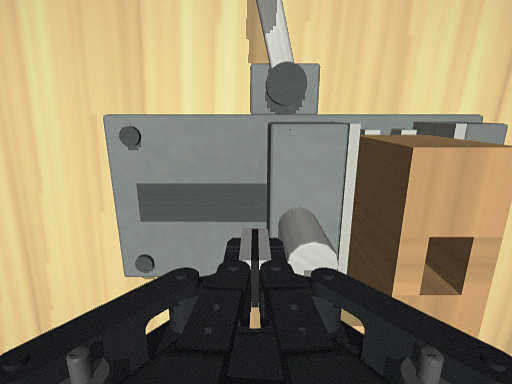

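Call:
{"fn": "carry_out", "kwargs": {
  "motion": [
    [0.0, 0, 0, 0.004, 0, -0.1, 0],
    [0.0, 0, 0, 0.003, 0, 0, 0],
    [0.0, 0, 0, 0.003, 0, 0, 0]
  ]
}}

```text
time: 19.15
position: [0.5632, 0.0963, 0.1225]
ee_rot: [-179.9, 89.5, -176.9]
wrist_force: [-12.1, -2.1, 10.4]
opening: 0.001
```

```bash
python3 chk.py .563 .096 .122 3 u
```

```text
tcp [0.5631 0.0963 0.1226] zyaw 3.01 tilt [-1.    -0.    -0.008] d [ 0.0006 -0.0003 -0.0002] rv [ 0.01 -0.46  0.  ] min rows 0.0 op 0.004 F [-10.2  -0.3   7.8] t 19.3 q [  5.  21. 106.   0.  53.   2.]
```

View pics/u.png

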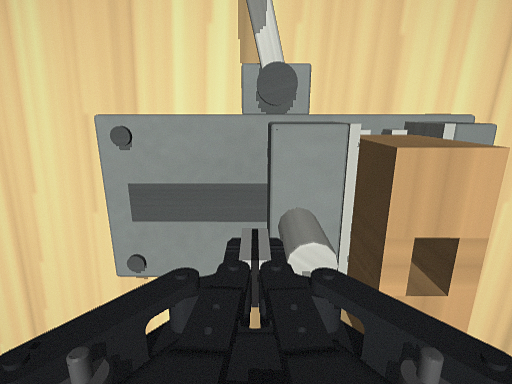

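Force is up to 12 N, so the jaw has met the head. I'll press a bit harder.

Call:
{"fn": "carry_out", "kwargs": {
  "motion": [
    [0.0, 0, 0, 0.005, 0, -0.4, 0],
    [0.0, 0, 0, 0.006, 0, 0, 0],
    [0.0, 0, 0, 0.006, 0, 0, 0]
  ]
}}

```text
time: 19.68
position: [0.5634, 0.0963, 0.1215]
ee_rot: [-178.1, 87.4, -175.0]
wrist_force: [-17.6, -1.2, 14.9]
opening: -0.002
```

```bash
python3 chk.py .563 .096 .122 3 v
```

```text
tcp [0.5634 0.0963 0.1214] zyaw 3.06 tilt [-0.999  -0.0015 -0.0446] d [-0.0005 -0.0003 -0.0004] rv [ 0.07 -2.55  0.09] min rows 0.2 op -0.0 F [-17.2  -0.8  15.4] t 19.82 q [  5.  23. 104.   0.  56.   2.]
```

View pics/v.png

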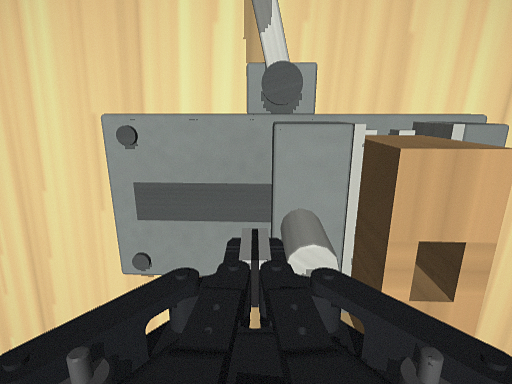

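Jaw is tight at 17 N with no further travel. I'll back off, raise and look.

Call:
{"fn": "carry_out", "kwargs": {
  "motion": [
    [0.0, 0, 0, -0.006, 0, -1, 0],
    [0.0, 0, 0, -0.012, 0, -1.5, 0],
    [0.0, -0.02, 0, -0.015, 0, 0, 0],
    [0.0, -0.04, 0, -0.01, 0, 0, 0],
    [0.0, -0.05, 0.02, 0.01, 0, 0, 0],
    [0.0, -0.04, 0.03, 0.02, 0, 0, 0],
    [0.0, 0, 0.04, 0.03, 0, 0, 0]
  ]
}}

```text
time: 20.7
position: [0.5819, 0.1877, 0.279]
ee_rot: [1.5, 88.4, 4.2]
wrist_force: [0.4, 0.5, -0.3]
opening: -0.002
```

```bash
python3 chk.py .563 .096 .122 3 w; python3 - <<'E'
from h import *
f=cv2.imread("pics/w.png");cv2.imwrite("pics/w2.png",cv2.convertScaleAbs(cv2.resize(f,(800,600),interpolation=cv2.INTER_CUBIC),alpha=1.3))
v=np.array([.5985,.098]);a=np.radians(3);M=np.array([[np.cos(a),np.sin(a)],[-np.sin(a),np.cos(a)]])
for t in["lever_post","jaw_knob","jaw_face","head_centre"]:
  for d in ctrl.mark_of(t,"wrist"):print(t,np.round(d["position"],4),d["score"], (M@(np.array(d["position"])[:2]-v)).round(4))
E
```

```text
tcp [0.5796 0.1883 0.274 ] zyaw 3.0 tilt [-9.998e-01 -6.000e-04  1.920e-02] d [ 0.1516 -0.0912 -0.0243] rv [-0.    1.1   0.03] min rows 2.9 op 0.0 F [ 0.3 -0.7 -0.5] t 20.85 q [14. 14. 96. -0. 69. 11.]
lever_post [0.5486 0.262  0.0681] 0.74 [-0.0412  0.1664]
jaw_face [0.624  0.1055 0.0521] 0.94 [0.0259 0.0062]
head_centre [0.6476 0.1011 0.0829] 0.94 [0.0492 0.0005]
```

View pics/w2.png

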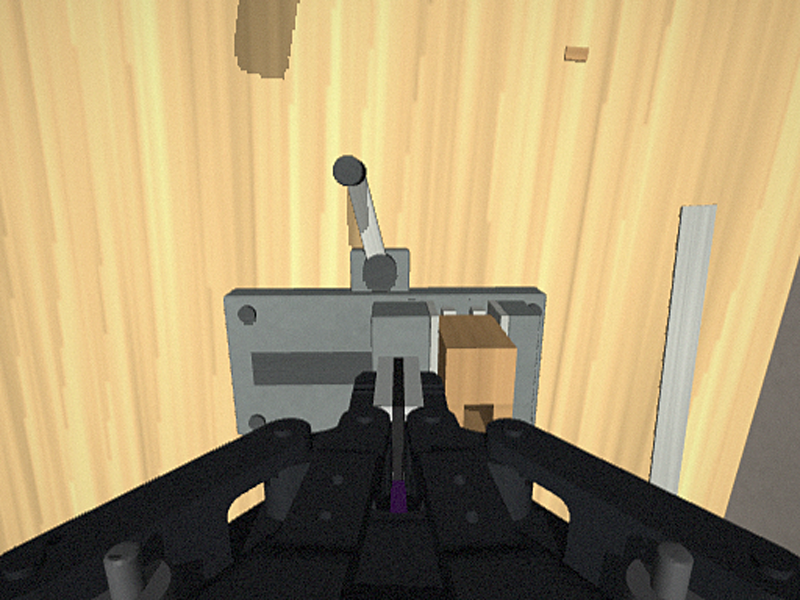

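```bash
python3 - <<'E'
import cv2
f=cv2.imread("pics/w.png")
cv2.imwrite("pics/w3.png",cv2.convertScaleAbs(cv2.resize(f[180:285,225:355],None,fx=5.5,fy=5.5,interpolation=cv2.INTER_CUBIC),alpha=1.6))
E
```

```text
(no output)
```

View pics/w3.png

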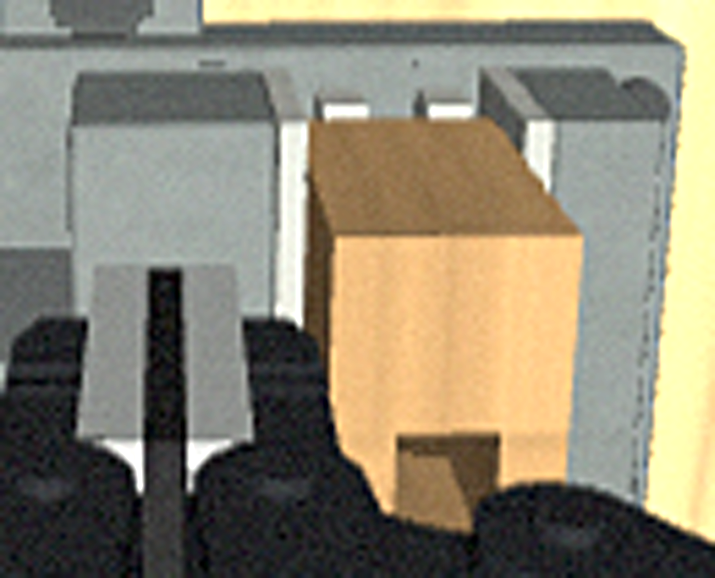

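No gap shows at the jaw edge (about (306,160) in the zoom). The knob is hidden by the fingers. Now the lever: I'll move above its post and grip it lightly.

```bash
python3 - <<'E'
from h import *
im=ctrl.get_image("wrist")
w=ray(im,[(348.5/1.5625,171/1.5625)],.088);print(w)
delta([.5475,.2605,.15],3)
E
```

```text
[[0.54479873 0.25522192 0.088     ]]
tcp [0.5768 0.1855 0.2724] zyaw 2.8 tilt [-0.9999 -0.002   0.0132] d [ 0.1219  0.0766 -0.0272] rv [-0.2   0.76  0.11] min rows 2.3 op 0.003 F [-0.6 -0.2  0.5] t 21.1 q [14. 14. 96. -0. 69. 11.]
```

Call:
{"fn": "carry_out", "kwargs": {
  "motion": [
    [0.06, 0.02, 0.03, -0.012, -0.2, 0.7, 0],
    [0.06, 0.035, 0.03, -0.012, 0, 0, 0],
    [0.06, 0.035, 0.01, -0.004, 0, 0, 0],
    [0.06, 0.015, 0, 0, 0, 0, 0]
  ]
}}

```text
time: 21.6
position: [0.5467, 0.2518, 0.1665]
ee_rot: [-10.5, 89.6, -7.8]
wrist_force: [-0.5, 0.1, -0.1]
opening: 0.702
```

```bash
python3 chk.py .546 .2575 .076 3 x; python3 - <<'E'
from h import *
for d in ctrl.mark_of("lever_post","wrist"):print(d)
E
```

```text
tcp [0.5485 0.2516 0.1685] zyaw 2.6 tilt [-1.0e+00 -5.0e-04  9.6e-03] d [ 0.0924  0.0061 -0.0031] rv [-0.4   0.55  0.03] min rows 1.5 op 0.701 F [ 0.4 -0.8 -0.1] t 21.75 q [ 21.  20. 101.  -0.  58.  18.]
{'position': [0.5489, 0.2626, 0.0686], 'score': 0.94}
```

View pics/x.png

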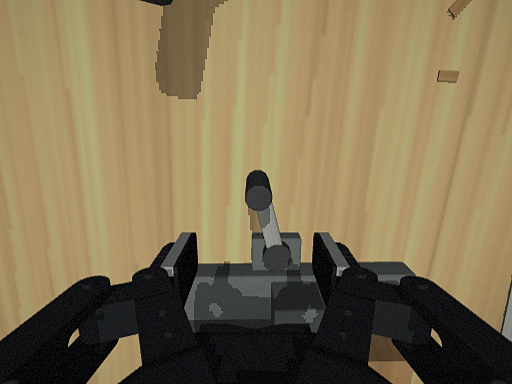

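Post top at (258,192), pivot boss at (277,258), so the post is centred between the fingers.

```bash
python3 - <<'E'
from h import *
im=ctrl.get_image("wrist");w=ray(im,[(258.5,192)],.088)[0];print(w)
delta([w[0],w[1],.076],3)
E
```

```text
[0.5528951  0.26630073 0.088     ]
tcp [0.55   0.2522 0.1704] zyaw 2.58 tilt [-9.999e-01  8.000e-04  1.330e-02] d [0.0945 0.0139 0.0023] rv [-0.42  0.76 -0.04] min rows 1.5 op 0.704 F [-0.2  0.3  1. ] t 21.85 q [ 21.  20. 101.  -0.  58.  18.]
```

Call:
{"fn": "carry_out", "kwargs": {
  "motion": [
    [0.06, 0.03, 0.009, 0, -0.4, 0.7, 0],
    [0.06, 0.02, 0, 0, 0, 0, 0],
    [0.06, 0.005, 0, 0, 0, 0, 0]
  ]
}}

```text
time: 22.22
position: [0.5554, 0.2613, 0.1201]
ee_rot: [17.6, 89.3, 20.4]
wrist_force: [-0.7, -0.2, 0.4]
opening: 0.706
```

```bash
python3 chk.py .55 .26 .076 3 y; python3 - <<'E'
from h import *
for d in ctrl.mark_of("lever_post","wrist"):print(d)
E
```

```text
tcp [0.5559 0.2617 0.1211] zyaw 2.87 tilt [-0.9999  0.0045  0.0135] d [ 0.045  -0.0016 -0.0066] rv [-0.13  0.78 -0.26] min rows 0.7 op 0.701 F [ 0.8 -0.3  0.4] t 22.38 q [ 21.  25. 101.   0.  53.  18.]
{'position': [0.5504, 0.2593, 0.0665], 'score': 0.94}
```

View pics/y.png

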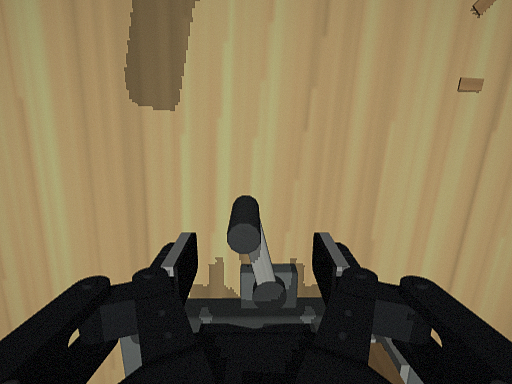

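Call:
{"fn": "carry_out", "kwargs": {
  "motion": [
    [0.06, 0.005, -0.001, -0.006, 0, 0.8, -0.2],
    [0.06, 0.02, 0, 0, 0, 0, 0],
    [0.06, 0.013, 0, 0, 0, 0, 0],
    [0.06, 0.005, 0, 0, 0, 0, 0]
  ]
}}

```text
time: 22.92
position: [0.5505, 0.2608, 0.077]
ee_rot: [46.2, 89.9, 49.1]
wrist_force: [0.1, -0.0, -0.3]
opening: 0.703
```

```bash
python3 chk.py .55 .26 .076 3 z; python3 - <<'E'
from h import *
for d in ctrl.mark_of("lever_post","wrist"):print(d)
E
```

```text
tcp [0.551 0.261 0.078] zyaw 2.87 tilt [-1.      0.0021  0.0026] d [ 0.002  -0.0009 -0.001 ] rv [-0.13  0.15 -0.12] min rows 0.0 op 0.702 F [-0.5 -0.5  0.1] t 23.07 q [ 21.  28. 102.   0.  50.  18.]
```

View pics/z.png

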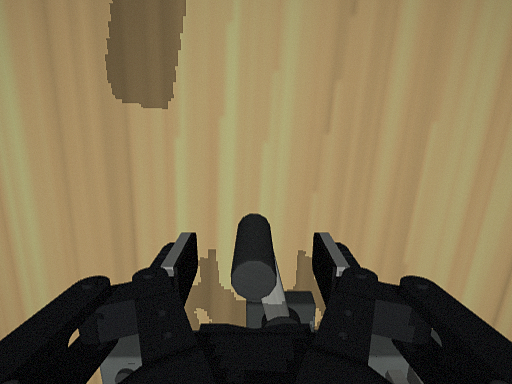

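The post is between the pads at (253,265). Closing lightly.

Call:
{"fn": "carry_out", "kwargs": {
  "motion": [
    [0.04, 0.001, 0, 0, 0, 0, 0],
    [0.02, 0, 0, 0, 0, 0, 0],
    [0.01, 0, 0, 0, 0, 0, 0],
    [0.01, 0, 0, 0, 0, 0, 0]
  ],
  "newtons": 25
}}

```text
time: 23.62
position: [0.5522, 0.2617, 0.0788]
ee_rot: [32.4, 89.6, 35.3]
wrist_force: [1.0, 0.3, -1.8]
opening: 0.226
```

```bash
python3 - <<'E'
from h import *
ctrl.get_image("wrist");p,R,s=pose()
piv=np.array([.5741,.1818]);a=np.radians(3);M=np.array([[np.cos(a),np.sin(a)],[-np.sin(a),np.cos(a)]])
r=M@(p[:2]-piv);print(p.round(4),s["opening"]*.0854,s["wrist_force"].round(1),r,np.hypot(*r),"q",np.arctan2(-r[0],r[1]))
q0=np.arctan2(-r[0],r[1]);pp=r
for q in np.linspace(q0,1.42,11)[1:]:
    n=.08*np.array([-np.sin(q),np.cos(q)]);print(round(q,2),"tz,ty",(n-pp).round(4));pp=n
E
```

```text
[0.5522 0.2617 0.0788] 0.019531827728896275 [ 0.7 -0.5 -1.2] [-0.01767048  0.08090577] 0.08281297576829648 q 0.21503139325008527
0.34 tz,ty [-0.0087 -0.0054]
0.46 tz,ty [-0.0089 -0.0037]
0.58 tz,ty [-0.0084 -0.0048]
0.7 tz,ty [-0.0077 -0.0057]
0.82 tz,ty [-0.007  -0.0066]
0.94 tz,ty [-0.0062 -0.0074]
1.06 tz,ty [-0.0052 -0.0081]
1.18 tz,ty [-0.0042 -0.0087]
1.3 tz,ty [-0.0031 -0.0091]
1.42 tz,ty [-0.002  -0.0094]
```

Call:
{"fn": "carry_out", "kwargs": {
  "motion": [
    [0.01, 0, -0.003, -0.009, 0, 0, 0],
    [0.01, 0, -0.004, -0.009, 0, 0, 0],
    [0.01, 0, -0.005, -0.0085, 0, 0, 0],
    [0.01, 0, -0.006, -0.0075, 0, 0, 0],
    [0.01, 0, -0.0065, -0.007, 0, 0, 0]
  ]
}}

```text
time: 24.3
position: [0.5132, 0.237, 0.0791]
ee_rot: [31.5, 89.0, 34.5]
wrist_force: [2.5, 4.2, -3.4]
opening: 0.221
```

```bash
cat > arc.py <<'E'
from h import *
im=ctrl.get_image("wrist");cv2.imwrite("pics/arc%d.png"%(ctrl.sense()["time"]*100),im["frame"]);p,R,s=pose()
piv=np.array([.5741,.1818]);a=np.radians(3);M=np.array([[np.cos(a),np.sin(a)],[-np.sin(a),np.cos(a)]])
r=M@(p[:2]-piv);print(p.round(4),R[2].round(4),s["time"],s["opening"]*.0854,s["wrist_force"].round(1),r,np.hypot(*r),"q",np.arctan2(-r[0],r[1]))
q0=np.arctan2(-r[0],r[1]);pp=r
for q in np.linspace(q0,1.42,1+max(1,int(np.ceil((1.42-q0)/.12))))[1:]:
    n=.08*np.array([-np.sin(q),np.cos(q)]);print(round(q,2),"tz,ty",(n-pp).round(4));pp=n
E
python3 arc.py; ls pics|grep arc
```

```text
[0.5122 0.2361 0.0791] [-0.9999  0.0078  0.013 ] 24.35 0.01927991331053846 [-1.3  2.2 -0.8] [-0.05902279  0.05744915] 0.08236561650409205 q 0.7989082425752957
0.9 tz,ty [-0.0038 -0.0079]
1.01 tz,ty [-0.0048 -0.0068]
1.11 tz,ty [-0.0041 -0.0072]
1.21 tz,ty [-0.0033 -0.0076]
1.32 tz,ty [-0.0025 -0.0079]
1.42 tz,ty [-0.0017 -0.0081]
arc2435.png
```

Call:
{"fn": "carry_out", "kwargs": {
  "motion": [
    [0.01, 0, -0.007, -0.0055, 0, 0, 0],
    [0.01, 0, -0.0075, -0.005, 0, 0, 0],
    [0.01, 0, -0.008, -0.0045, 0, 0, 0],
    [0.01, 0, -0.0085, -0.0035, 0, 0, 0],
    [0.01, 0, -0.009, -0.003, 0, 0, 0]
  ]
}}

```text
time: 24.98
position: [0.4933, 0.1954, 0.0795]
ee_rot: [35.1, 88.7, 38.0]
wrist_force: [5.2, 22.8, -9.8]
opening: 0.225
```

```bash
python3 arc.py; ls pics|grep arc
```

```text
[0.4933 0.1954 0.0796] [-0.9997  0.0147  0.0194] 25.025 0.01911037527303941 [ 5.6  8.9 -6.3] [-0.07999095  0.01783073] 0.08195417617453327 q 1.3514727344393467
1.42 tz,ty [ 0.0009 -0.0058]
arc2435.png
arc2502.png
```

View pics/arc2502.png

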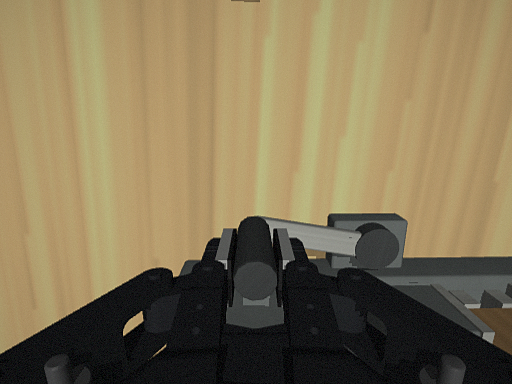

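Call:
{"fn": "carry_out", "kwargs": {
  "motion": [
    [0.01, 0, -0.004, 0, 0, 0, 0],
    [0.01, 0, -0.003, 0, 0, 0, 0]
  ]
}}

```text
time: 25.28
position: [0.4933, 0.1949, 0.0796]
ee_rot: [55.1, 87.9, 57.4]
wrist_force: [2.3, 15.0, -5.7]
opening: 0.226
```

```bash
python3 arc.py
```

```text
[0.4933 0.1948 0.0796] [-0.9993  0.0302  0.021 ] 25.325 0.01949398571985468 [ 1.7 17.  -6.5] [-0.07997849  0.01725058] 0.08181773162337777 q 1.3583605665979985
1.42 tz,ty [ 0.0009 -0.0052]
```

The lever is at its stop: 15–17 N with no further motion. I'll release and rise.

Call:
{"fn": "carry_out", "kwargs": {
  "motion": [
    [0.02, 0, 0.001, 0, 0, 0, 0],
    [0.035, 0, 0, 0, 0, 0, 0],
    [0.045, 0, 0, 0, 0, 0, 0],
    [0.05, 0, 0, 0, 0, 0, 0]
  ]
}}

```text
time: 25.82
position: [0.4912, 0.1929, 0.0792]
ee_rot: [58.6, 88.2, 60.8]
wrist_force: [-0.4, 0.4, -0.2]
opening: 0.584
```

```bash
python3 arc.py; ls -t pics|head -1
```

```text
[0.4912 0.1929 0.0792] [-0.9995  0.0265  0.0162] 25.875 0.04997310951545897 [ 0.1 -0.2  0.6] [-0.08223604  0.01543856] 0.0836726721541958 q 1.3852216158589656
1.42 tz,ty [ 0.0031 -0.0034]
arc2587.png
```

Call:
{"fn": "carry_out", "kwargs": {
  "motion": [
    [0.055, -0.02, 0, 0, 0, 0, 0],
    [0.06, -0.03, 0, 0, 0, 0, 0],
    [0.06, -0.04, 0, 0, 0, 0, 0],
    [0.06, -0.05, 0, 0, 0, 1, -1.5],
    [0.06, -0.04, 0.01, 0.02, 0, 0, 0],
    [0.06, -0.02, 0.01, 0.04, 0, 0, 0],
    [0.06, 0, 0.01, 0.04, 0, 0, 0]
  ]
}}

```text
time: 26.75
position: [0.5862, 0.2211, 0.2839]
ee_rot: [-159.7, 89.5, -157.6]
wrist_force: [0.4, -0.1, 0.3]
opening: 0.704
```

```bash
python3 chk.py .55 .2 .27 3 fin; python3 look.py fin top scene; python3 - <<'E'
from h import *
f=cv2.imread("pics/fin.png");cv2.imwrite("pics/fin2.png",cv2.convertScaleAbs(cv2.resize(f,(800,600),interpolation=cv2.INTER_CUBIC),alpha=1.3))
f=cv2.imread("pics/fin_top.png");cv2.imwrite("pics/fin3.png",cv2.resize(f[130:240,160:400],None,fx=3.3,fy=3.3,interpolation=cv2.INTER_CUBIC))
v=np.array([.5985,.098]);a=np.radians(3);M=np.array([[np.cos(a),np.sin(a)],[-np.sin(a),np.cos(a)]])
for c in("wrist","scene","top"):
 for t in["lever_post","jaw_knob","jaw_face","head_centre"]:
  for d in ctrl.mark_of(t,c)[:2]:print(c,t,np.round(d["position"],4),round(d["score"],2), (M@(np.array(d["position"])[:2]-v)).round(4))
E
```

```text
tcp [0.585  0.2205 0.2803] zyaw 2.07 tilt [-0.9999 -0.0044 -0.0135] d [ 0.0109 -0.0192 -0.0356] rv [-0.93 -0.77  0.25] min rows 0.7 op 0.7 F [-0.6 -0.4  0.3] t 26.9 q [17. 17. 92. -0. 72. 15.]
wrist lever_post [0.4937 0.1928 0.0692] 0.69 [-0.0997  0.1002]
wrist jaw_knob [0.5871 0.1016 0.0974] 0.63 [-0.0112  0.0042]
wrist jaw_face [0.6182 0.1075 0.0541] 0.96 [0.0202 0.0085]
wrist head_centre [0.6453 0.1031 0.084 ] 0.77 [0.047  0.0026]
scene lever_post [0.4957 0.1944 0.0621] 0.45 [-0.0976  0.1016]
scene lever_post [0.6441 0.0991 0.0482] 0.19 [ 0.0456 -0.0013]
scene jaw_knob [0.5911 0.0971 0.1021] 0.48 [-0.0074 -0.0005]
scene jaw_face [0.6242 0.1018 0.0517] 0.5 [0.0259 0.0024]
scene head_centre [ 0.6902 -0.3861  0.0385] 0.9 [ 0.0662 -0.4882]
scene head_centre [ 0.6107 -0.0742  0.0354] 0.83 [ 0.0032 -0.1726]
top lever_post [0.6474 0.0996 0.0836] 0.64 [ 0.0489 -0.001 ]
top lever_post [0.4948 0.1974 0.068 ] 0.63 [-0.0984  0.1047]
top jaw_knob [0.585  0.1017 0.1018] 0.55 [-0.0133  0.0044]
top jaw_face [0.62   0.0992 0.0514] 0.79 [0.0215 0.0001]
top head_centre [0.6427 0.0996 0.0855] 0.97 [ 0.0442 -0.0007]
top head_centre [ 0.3992 -0.1298  0.0426] 0.96 [-0.2109 -0.2171]
```

View pics/fin2.png

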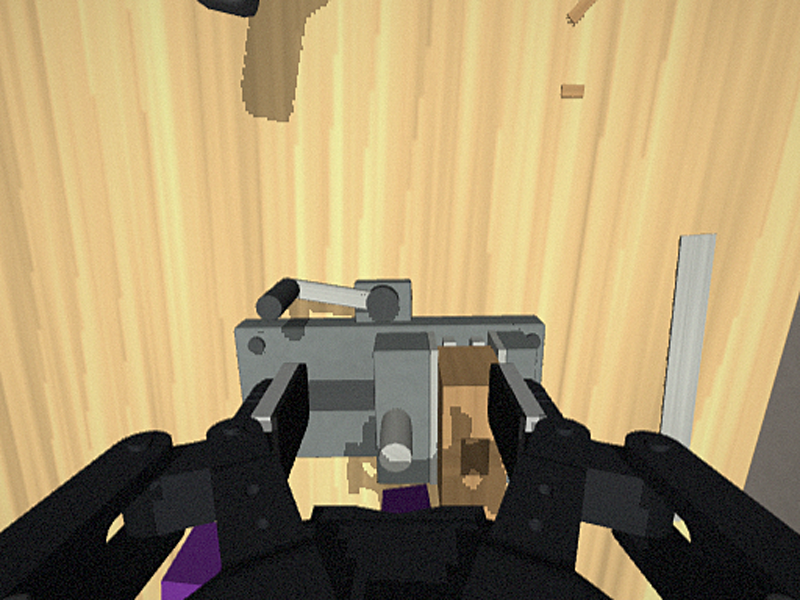

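View pics/fin_scene.png

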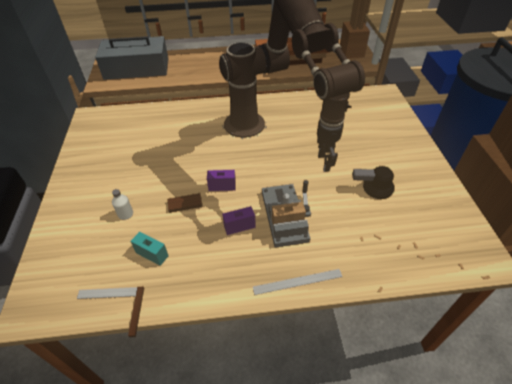

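The final views agree. The lever post is at vise (−99, 100) mm, which puts it at its stop. The head is against both jaws at x ≈ 47, y ≈ 0, the gripper is well clear, and the offcut, sander and glue are in their places. Handing in.

```bash
python3 -c "
from cell import ctrl
print(ctrl.hand_in(), ctrl.sense()['time'])"
```

```text
the job is handed in; nothing more can be done
the job is handed in; nothing more can be done
```

The mallet head is clamped in the vise and I've handed the job in at about 27 s of the 72 s. No verdict came back.

- **Head placement:** I set the head down on the parallels; contact came at the expected height with about 5 N. I then pushed it against the fixed jaw until it stopped. A camera fit put its centre at vise x 46.8 mm, y −1 mm and square to the jaws.
- **Sliding jaw:** I pushed it by its knob until the force reached 17 N and it stopped moving.
- **Lock lever:** I swung it until it stopped against 15–17 N. The last wrist picture puts its post at about (−99, 100) mm in the vise frame, which matches 1.4 rad.
- **Release:** The gripper was well clear and read about zero force. The offcut, sander and glue bottle look unmoved in the last scene picture.

**Disagreements and limits:**
- The final network readings scattered. The jaw face came out at 20, 22 and 26 mm in vise x against the expected 24. The head centre was 47 mm from the wrist camera and 44 mm from the top camera.
- The scene camera did not report the head in its two best matches; both were look-alikes.
- The jaw's remaining pressure on the head after letting go could not be measured. I am relying on the 17 N push and on seeing no gap.

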